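Isolate the air filter and draw its cartridge with the hook

ROBOT

A 6-joint arm with a two-finger parallel gripper is mounted at the origin on a cart in front of the work surface, level with it; the furniture and walls round the work are solid. World frame = base frame: x ahead of the robot, y to its left, z up, the work surface at z = 0. Lengths are in mm, angles in rad, forces in N, time in s.
With the tool pointing down it reaches from about 350 to 975 mm from the base axis. Payload 7.1 kg.
Tool frame: the origin (TCP) lies midway between the tips of the shut fingers; the grasp point (between the pads) lies 19 mm behind it (ctrl.hold_point_z is the distance from the TCP to the grasp point, in mm); z points along the fingers, y is the direction in which the jaws open and shut (so a half turn about z gives the same grasp; the last joint's range is limited). The gripper opens to 88 mm and grips with 3 to 60 N. Pads are 20 mm wide; open, the fingers measure 115 mm over their backs; the gripper's body (75 mm by 178 mm) begins 61 mm behind the grasp point.
Start: joints at [1.249, 0.423, 1.63, -0, 1.089, -0.019], TCP at [186.339, 596.559, 222.675] pointing down, gripper open.
Joint ranges: [-3, 3], [-0.9, 2.11], [0.09, 2.58], [-1.31, 4.45], [0.11, 2.69], [-2.54, 2.54]. Speed limits (rad/s): [2.39, 2.39, 3.01, 3.14, 3.14, 3.14].

INTERFACE

Orientations are given as a rotation vector (axis times angle).
In Python, from workcell import ctrl, eyes gives the robot as it stands.
- The arm moves only by the tool move_arm, never from a script. Its argument "deltas" is a list of rows, each a list of 6 numbers: the shift along the tool's x, y, z in mm, then the turn, a rotation vector about the tool's x, y, z in rad. A call has 1 to 5 rows; each row shifts and turns the pose as measured when the row begins, along the tool's axes as they then stand; what a row does not reach is not made up. A row lasts 1/12 s, in which the tool goes at most 41.7 mm and 7.16 degrees, less where a joint would pass 70% of its speed; a pose out of reach is approached as far as the arm can. A call is refused whole if a number of a shift passes 41.7 or a number of a turn 0.125, either way. A call with a gripper value outside its range is refused whole. "hand" is the closure, from -1 (fully open) to 1 (shut), set as the call begins (left out, the last holds). The fingers move at their own pace and stop on an object; the grip force is fixed at half the most. Time passes only in rows, so rows that do not move let the fingers close. It gives the time, the measured TCP pose, the force and the opening at its end, in the units of the state.
- ctrl.get_obs(): the state, without advancing time (a new reading comes with each control period).
- eyes.get_image(name): name is "scene" or "top"; returns a dict with "frame" (384x512x3 uint8, red, green, blue), "range_z" (384x512 float32, mm along the optical axis (not along the pixel's ray), 0 where there is no reading), "fx", "fy", "cx", "cy" (pixels), "cam_to_world" (4x4, takes a point from camera to world coordinates). Camera axes: x right, y down, z forward; pixel columns grow to the right and rows downward; lengths in mm; the calibration is good to about 2 mm. A picture is of the moment at which its call begins.
- ctrl.close_job(): hands the job in, once; it reports no verdict.
The state is a dict: "t": time; "qpos": joint angles; "qvel": joint speeds; "joint_torque": joint torques, N m; "ee_pos": TCP position; "orientation": TCP orientation; "ft_force": force on the tool from outside, world axes, zero at the start; "moment": the same for the moment, N m; "width": finger opening in mm.
Only numpy, scipy, OpenCV 4.12 (cv2) and the standard library are available. Lean on these libraries where they do the work, as an engineer would, in place of code of your own. Each camera call takes 0.05 s, during which the arm holds its last target.

TASK

Make the compressed-air filter on the bench safe and draw its cartridge: first turn the long-levered supply valve fully shut (lever square across its pipe), then turn the short-levered bleed valve fully open (lever in line with its pipe). Only after that reach the steel hook under the filter's front ledge, catch the hidden eye of the cartridge carriage and draw the carriage out to its stop. Finally lay the hook back down on the bench, clear of the filter, with both valves as you set them and the other things on the bench left where they are.

Things in the scene. Friction and masses are not known exactly. Their poses are not given: they have to be found in the camera images.
- air_filter: Fixed grey housing, 160 deep (x) x 200 wide (y) x 85 mm high. Origin on the bench below the middle of its front edge; +x into the housing (away from the robot), +y left. Aluminium top plate, 10 mm thick, underside at 75 mm: its front 66 mm are a ledge over the carriage, open in front between cheeks 188 mm apart. Valves stand at x = 45, y = +70 and -70 mm, either way round, pipes along x.
- eye (a point): Centre of the eye's opening: a level D-shaped bow of 6 mm round bar on the carriage's front, hidden under the ledge, bar centre line 18 mm above the bench. Opening about 40 mm wide (y), 23 mm deep (x, housing's axes). With the carriage home this point is at x = 51.5, y = 0, z = 18 mm in the housing's frame; it moves with the carriage.
- carriage (a joint): Travel of the cartridge carriage in m: 0 home, 0.065 fully out at its stop; it slides to the front (the housing's -x), stays where it is left, and takes about 2 N.
- supply_pivot (a point): On the vertical axis of the supply lever, at the lever's mid height, 143 mm above the bench. Supply valve: brass, ribbed steel hose tail at the back, LONG lever, 90 mm from axis to tip; its dark steel grip, 15 mm wide and high, covers the outer 65 mm. The valve's body stays 20 mm or more below the lever's mid height.
- supply_tip (a point): Outer end of the supply lever, mid width and mid height, 90 mm from the pivot.
- supply_valve_lever (a joint): Angle of the supply lever, rad: 0 = shut, across the pipe, pointing to the housing's +y (left); 1.571 = open, in line with the pipe, pointing to the housing's -x (front). Grows counter-clockwise seen from above; stops at both ends; stays where it is left; takes about 0.22 N m (3 N at 70 mm).
- bleed_pivot (a point): On the vertical axis of the bleed lever, at the lever's mid height, 143 mm above the bench. Bleed valve: same brass body, cone-shaped silencer at the back, SHORT lever, 60 mm from axis to tip; its dark steel grip, 15 mm wide and high, covers the outer 35 mm.
- bleed_tip (a point): Outer end of the bleed lever, mid width and mid height, 60 mm from the pivot.
- bleed_valve_lever (a joint): Angle of the bleed lever in rad, same sense as the supply lever's: 0 = shut, across the pipe, pointing to the housing's +y; 1.571 = open, in line with the pipe, pointing to the housing's -x (front). Stops at both ends; stays where it is left; takes about 0.14 N m (3 N at 48 mm).
- hook: Loose drawing hook, 0.15 kg, lying on the flat underside of its light wood handle, 100 long (x, -50 to +50) x 24 wide (y) x 36 mm high. Origin at the centre of that underside, +x towards the hook end, z up. A straight 7 mm steel rod leaves the handle's front at 26 mm height and at x = 145 mm is bent straight down, to 5 mm above the bench.
- hook_tip (a point): Lower end of the hook's bent-down end, at x = 145, y = 0, z = 5 mm in the hook's frame.
- hook_grip (a point): Middle of the hook's handle, x = 0, y = 0, z = 20 mm in the hook's frame: grip across the 24 mm width here.
- spring_clamp: Black spring clamp, 51 x 129 x 24 mm, lying on the bench at one of two places; the hook lies at the other. Leave it. Origin under its centre, long side along its y.
- screw_pot: Round pot, 65 mm across and 75 mm high, standing on the bench to the right of the filter. Leave it. Origin at the centre of its underside.
- tape_measure: Tape measure, 37 x 100 x 66 mm, standing on the bench to the left of the filter. Leave it. Origin under its centre, long side along its y.
- hinge_b: Butt hinge, 61 x 63 x 6 mm, lying on the filter's top plate at the back. Leave it. Origin under its centre.
- masking_roll: Roll of masking tape, 96 mm across, 24 mm high, lying on the bench to the right of the screw pot. Leave it. Origin under its centre.

How it is judged:
By the outcome, as a careful person would: the job done as asked, in the order asked, and still so for the second after the job is handed in, with the robot touching nothing.
It also fails if it takes over 72 s, if anything falls off the work surface, if the arm or the gripper's body presses on something with over 40 N, if the wrist force passes 120 N, or if a joint passes its speed limit or range.

## Working session

There is one attempt and no reset: what is moved stays moved. The work goes in short steps, Python scripts to look and compute and a tool call to move; the robot and the scene stay as the last step left them, time stands still between calls to the robot, and variables do not carry over. Pictures are saved under pics/ and viewed, and the job is handed in when it is done.

Besides the shell and the picture viewer there is one more tool, called after ">>>" as name(argument=value, ...), one argument or row to a line, values as JSON. move_arm: Moves the arm, as the interface text tells. Its arguments: {"type":"object","properties":{"deltas":{"type":"array"},"hand":{"type":"number"}},"required":["deltas"]}

```bash
ls; mkdir -p pics
python3 - <<'E'
from workcell import ctrl, eyes
import cv2,numpy as np
print(ctrl.get_obs(), ctrl.hold_point_z)
for n in("scene","top"):
    d=eyes.get_image(n); cv2.imwrite(f"pics/{n}0.png",d["frame"][:,:,::-1]); np.savez(f"/tmp/{n}0.npz",**d)
    print(n,d["fx"],d["fy"],d["cx"],d["cy"],d["cam_to_world"].round(3).tolist())
E
```

```text
pics
{'t': 0.0, 'qpos': array([ 1.24897702e+00,  4.23864305e-01,  1.63070323e+00, -3.59028474e-05,
        1.08859537e+00, -1.89468977e-02]), 'qvel': array([ 8.31916916e-04, -1.47065904e-04, -1.17186927e-03, -1.37988506e-04,
       -7.26490816e-05,  1.28046222e-03]), 'joint_torque': array([-1.31036966e-03, -5.44628584e+01, -2.73661476e+01,  6.45355205e-02,
        2.24915746e-02, -1.21996568e-04]), 'ee_pos': array([186.18777597, 596.0275558 , 221.88185176]), 'orientation': array([-4.73873082e-01, -3.10540928e+00,  2.43912645e-03]), 'ft_force': array([-0.30936887,  0.88233055,  0.23579781]), 'moment': array([ 0.04212393,  0.02494439, -0.01609463]), 'width': 87.7900190102508} 18.700000000000003
scene 451.87845198082346 451.87845198082346 255.14341318197188 195.14503783107935 [[0.974, 0.199, -0.111, 693.984], [0.228, -0.834, 0.503, -578.693], [0.008, -0.515, -0.857, 1244.679], [0.0, 0.0, 0.0, 1.0]]
top 390.57303676058325 390.57303676058325 248.71964305890182 188.9113523911843 [[-0.039, -0.974, 0.221, 244.747], [-0.999, 0.037, -0.013, 69.921], [0.004, -0.222, -0.975, 1387.245], [0.0, 0.0, 0.0, 1.0]]
```

View pics/scene0.png

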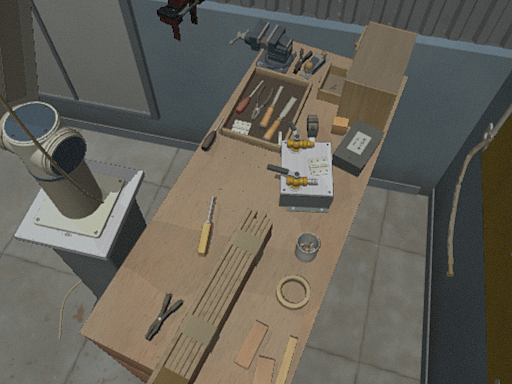

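View pics/top0.png

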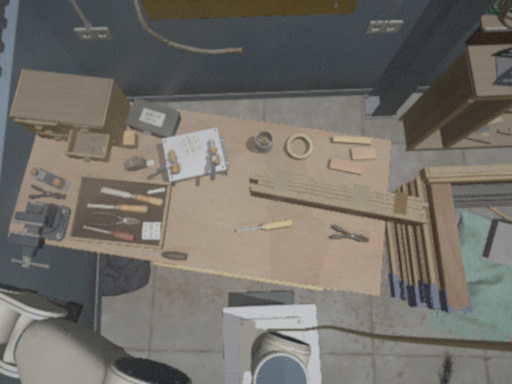

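The scene view has the filter at about (305,175), the hook with its yellow handle at (207,235), and the clamp at (163,315). In the top view the filter is at (195,155) and the hook at (265,227). I'll zoom in on these.

```bash
cat > h.py <<'E'
import numpy as np,cv2
def load(n): return dict(np.load(f"/tmp/{n}.npz"))
def snap(n,tag):
    from workcell import eyes
    d=eyes.get_image(n); np.savez(f"/tmp/{n}{tag}.npz",**d); return d
def pts(d):
    z=d["range_z"].astype(float); v,u=np.mgrid[:z.shape[0],:z.shape[1]]
    P=np.stack([(u-d["cx"])/d["fx"]*z,(v-d["cy"])/d["fy"]*z,z],-1)
    T=d["cam_to_world"]; W=P@T[:3,:3].T+T[:3,3]; W[z==0]=np.nan; return W
def ray(d,u,v,h):
    T=d["cam_to_world"]; r=T[:3,:3]@np.array([(u-d["cx"])/d["fx"],(v-d["cy"])/d["fy"],1]); o=T[:3,3]
    return o+r*(h-o[2])/r[2]
def proj(d,p):
    T=d["cam_to_world"]; c=T[:3,:3].T@(np.asarray(p,float)-T[:3,3]); return np.array([d["fx"]*c[0]/c[2]+d["cx"],d["fy"]*c[1]/c[2]+d["cy"]])
def crop(d,x0,y0,x1,y1,s,f):
    im=cv2.resize(d["frame"][y0:y1,x0:x1,::-1],None,fx=s,fy=s,interpolation=cv2.INTER_CUBIC); cv2.imwrite(f,im)
E
python3 - <<'E'
from h import *
s=load("scene0");t=load("top0")
crop(s,260,100,350,220,5,"pics/s_f.png"); crop(t,150,115,250,200,6,"pics/t_f.png")
crop(s,180,180,250,270,6,"pics/s_h.png"); crop(t,220,205,320,245,6,"pics/t_h.png")
for n,d in(("s",s),("t",t)):
    W=pts(d); z=W[...,2]; h=np.clip(np.nan_to_num(z)/200*255,0,255).astype(np.uint8); cv2.imwrite(f"pics/{n}_z.png",cv2.applyColorMap(h,cv2.COLORMAP_JET))
W=pts(t)
for u,v in((265,227),(195,155),(230,230),(200,180),(205,145)): print(u,v,W[v,u])
W=pts(s)
for u,v in((205,235),(290,180),(318,190),(290,145),(300,170)): print(u,v,W[v,u])
E
```

```text
265 227 [413.17546094   1.4872421   41.64119877]
195 155 [666.89476927 234.6292817   90.72551018]
230 230 [412.68220224 124.3539369   -1.2980985 ]
200 180 [600.37467149 228.9013263   -1.50988843]
205 145 [705.02522673 200.25597234  82.47370799]
205 235 [424.19846445 -37.1256674   34.81678255]
290 180 [636.93947355 156.78836434 119.88526685]
318 190 [724.32611533 165.93878731  81.92998018]
290 145 [611.90690816 289.15172515 113.65240992]
300 170 [658.3866952  222.46336579  85.95691696]
```

View pics/s_f.png

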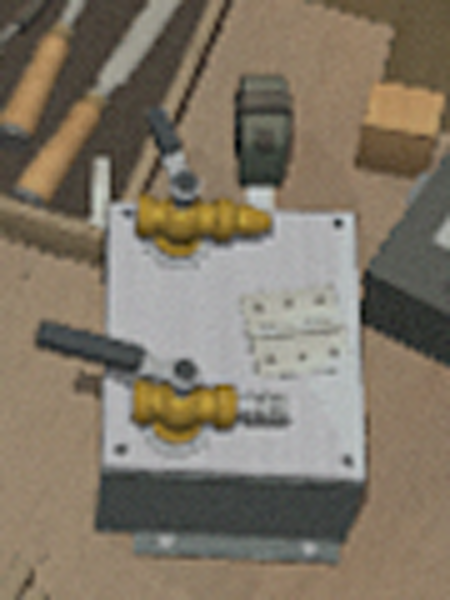

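View pics/t_f.png

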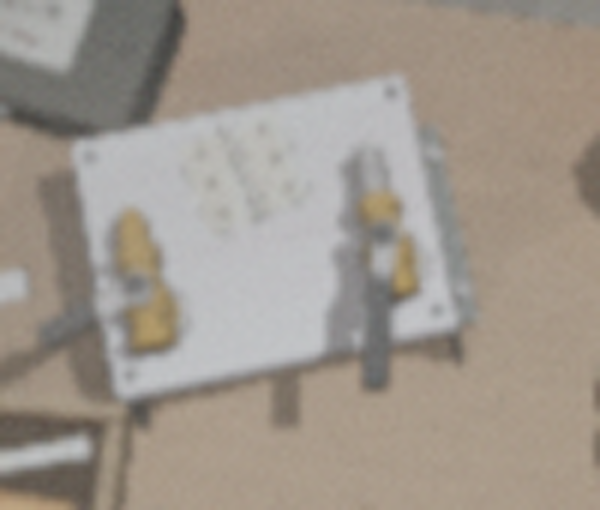

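View pics/s_h.png

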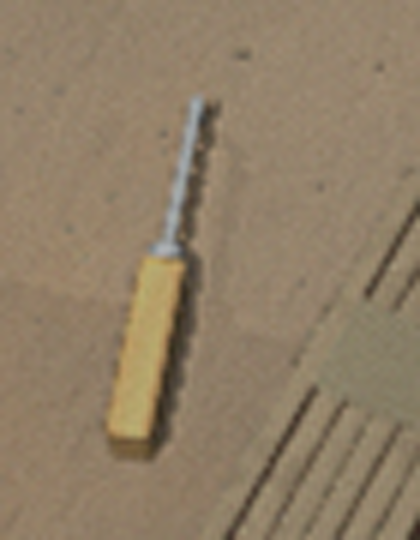

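View pics/t_h.png

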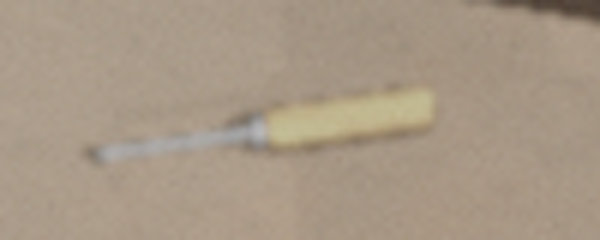

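Supply is the right-hand valve (long lever, pointing to the front), bleed the left one (short lever, pointing left). The hook lies at about (413,0) and points to +y. Next I measure plate, levers and hook by masks in both views.

```bash
cat > meas.py <<'E'
from h import *
def meas(tag):
  for n in("scene","top"):
    d=load(n+tag); W=pts(d); f=d["frame"]; hsv=cv2.cvtColor(f,cv2.COLOR_RGB2HSV)
    X=np.nan_to_num(W,nan=-1e4)
    roi=(X[...,0]>450)&(X[...,0]<900)&(X[...,1]>0)&(X[...,1]<400)
    m=(roi&(hsv[...,1]<45)&(hsv[...,2]>120)&(X[...,2]>65)&(X[...,2]<105)).astype(np.uint8)
    m=cv2.morphologyEx(m,cv2.MORPH_OPEN,np.ones((3,3)))
    c=max(cv2.findContours(m,0,cv2.CHAIN_APPROX_NONE)[0],key=cv2.contourArea)
    P=np.array([ray(d,u,v,85)[:2] for u,v in cv2.convexHull(c)[:,0]],np.float32)
    r=cv2.minAreaRect(P); print(n,"plate",r, cv2.boxPoints(r).round(1).tolist())
    # hook handle
    h=((hsv[...,0]>18)&(hsv[...,0]<32)&(hsv[...,1]>75)&(hsv[...,2]>120)&(X[...,2]>18)&(X[...,2]<60)&(X[...,0]<560)&(X[...,0]>300)&(X[...,1]>-250)).astype(np.uint8)
    nn,lab,st,ce=cv2.connectedComponentsWithStats(h)
    if nn>1:
        i=1+st[1:,4].argmax(); cc=np.argwhere(lab==i)[:,::-1]
        P=np.array([ray(d,u,v,36)[:2] for u,v in cc],np.float32); print(n,"hook",st[i],cv2.minAreaRect(P),"mean z",np.nanmedian(W[...,2][lab==i]))
    # dark grips
    g=(roi&(hsv[...,2]<95)&(X[...,2]>105)&(X[...,2]<175)).astype(np.uint8)
    nn,lab,st,ce=cv2.connectedComponentsWithStats(g)
    for i in range(1,nn):
        if st[i,4]>12:
            P=np.array([ray(d,u,v,150)[:2] for u,v in np.argwhere(lab==i)[:,::-1]],np.float32); print(n,"grip",st[i],cv2.minAreaRect(P))
    y=(roi&(hsv[...,0]>15)&(hsv[...,0]<30)&(hsv[...,1]>110)&(X[...,2]>95)).astype(np.uint8)
    nn,lab,st,ce=cv2.connectedComponentsWithStats(y)
    for i in range(1,nn):
        if st[i,4]>30: print(n,"brass",st[i],ce[i])
if __name__=="__main__":
    import sys; meas(sys.argv[1])
E
python3 meas.py 0
```

```text
scene plate ((675.16259765625, 239.2496337890625), (159.17356872558594, 199.4307861328125), 10.143279075622559) [[579.2999877929688, 323.3999938964844], [614.4000244140625, 127.0999984741211], [771.0999755859375, 155.10000610351562], [735.9000244140625, 351.3999938964844]]
scene hook [198 223  12  30 186] ((421.6780700683594, -45.41822052001953), (19.423120498657227, 96.35687255859375), 7.122003555297852) mean z 35.62939085369658
scene grip [289 122   7  10  43] ((607.3533935546875, 335.6875), (16.266584396362305, 36.515132904052734), 32.52384948730469)
scene grip [287 146  13   2  15] ((624.5406494140625, 257.83355712890625), (36.353736877441406, 3.7737255096435547), 13.522430419921875)
scene grip [267 164  22  11 116] ((595.380126953125, 166.17181396484375), (19.514507293701172, 61.2165412902832), 83.4293441772461)
scene brass [287 139  27  11 175] [299.21142857 143.60571429]
scene brass [287 176  20  11 152] [296.21710526 180.80921053]
top plate ((675.0370483398438, 241.56298828125), (160.53973388671875, 199.49884033203125), 10.492602348327637) [[577.9000244140625, 325.0], [614.2999877929688, 128.89999389648438], [772.0999755859375, 158.10000610351562], [735.7999877929688, 354.29998779296875]]
top hook [271 228   4   1   4] ((409.3943786621094, -24.640071868896484), (10.412396430969238, 1.6689300537109375e-05), 87.7759780883789) mean z 31.43116527693053
```

Run:
```python
from h import *
s=load("scene0");t=load("top0")
print("bend scene",ray(s,213,196.5,29),"top",ray(t,220+97/6,205+153/6,29))
print("top handle ends",ray(t,220+268/6,205+130/6,36),ray(t,220+435/6,205+105/6,36))
print("scene handle ends",ray(s,180+167/6,180+258/6,36),ray(s,180+131/6,180+437/6,36))
yaw=np.deg2rad(10.3);c=np.array([675.1,240.4]);ex=np.array([np.cos(yaw),np.sin(yaw)]);ey=np.array([-ex[1],ex[0]]);o=c-80*ex;print("origin",o)
sp=o+45*ex-70*ey;bp=o+45*ex+70*ey;print("piv",sp,bp)
for n,d in(("s",s),("t",t)):
  print(n,[proj(d,[*p,150]).round(1).tolist() for p in(sp,bp)], "eyepos", o+51.5*ex)
# supply tip pixel in crops: scene (40,333)/5+(260,100) ; top (375,385)/6+(150,115)
for nm,d,u,v in(("sup s",s,260+40/5,100+335/5),("sup t",t,150+375/6,115+387/6),("ble s",s,260+157/5,100+112/5),("ble t",t,150+45/6,115+335/6)):
  p=ray(d,u,v,150 )[:2]; q=p-(sp if nm[0]=="s" else bp); h=np.array([q@ex,q@ey]); print(nm,p,np.hypot(*h),"a",np.arctan2(-h[0],h[1]))
# height map
W=pts(s).reshape(-1,3);W2=pts(t).reshape(-1,3);A=np.vstack([W,W2]);A=A[np.isfinite(A).all(1)]
for x in range(200,900,50):
  print(x,[int(np.percentile(b[:,2],95)) if len(b:=A[(abs(A[:,0]-x)<25)&(abs(A[:,1]-y)<25)])>5 else None for y in range(-250,751,50)])
```

```text
bend scene [409.36402306  99.54763412  29.        ] top [406.44144161 101.76653979  29.        ]
top handle ends [415.08638147   2.30072311  36.        ] [425.86685238 -95.250091    36.        ]
scene handle ends [421.40310005   2.71329287  36.        ] [431.77871386 -94.73170654  36.        ]
origin [596.38919697 226.09582279]
piv [653.18017873 165.26996982] [628.14786861 303.01387513]
s [[296.8, 173.1], [296.9, 135.3]] eyepos [647.05927642 235.30413687]
t [[213.6, 152.7], [172.0, 161.5]] eyepos [647.05927642 235.30413687]
sup s [566.96349981 166.72436926] 86.22894526252529 a 1.3741598944074824
sup t [561.69793952 170.77210056] 91.64755061751028 a 1.3309555265372706
ble s [602.05238895 349.27341808] 53.11232788323279 a 0.3338428783191067
ble t [597.91520972 350.42001028] 56.22593097703685 a 0.38793739545420913
200 [3, 4, 1010, 1, -907, -906, -909, -907, -907, -909, -908, -908, 702, 705, 664, 633, 605, 346, 310, -872, -858]
250 [4, 4, 4, 4, 3, 4, 3, 3, 2, -903, -909, -907, -906, -909, -908, 589, 601, 545, 326, -833, -819]
300 [4, 4, 4, 4, 4, 5, 5, 4, 5, 4, 4, 28, 19, 2, -903, -906, -
[... 290 characters left out ...]
00, 100, 95, 4, 4, 4, 5, 5, 4, 37, 33, 34, 30, 21, 19, 37, 29, 115]
550 [92, 94, 94, 100, 102, 99, 100, 4, 146, 4, 4, 4, 37, 31, 29, 19, 17, 10, 36, 23, 27]
600 [12, 4, 65, 101, 103, 93, 94, 4, 151, 90, 87, 142, 152, 40, 40, 40, 40, 40, 39, 48, 50]
650 [20, 4, 25, 6, 4, 4, 5, 5, 145, 110, 89, 144, 88, 25, 66, 55, 127, 129, 116, 4, 43]
700 [4, 24, 24, 26, 64, 72, 4, 3, 118, 117, 92, 110, 88, 5, 61, 4, 118, 87, 128, 5, 4]
750 [20, 21, 26, 25, 66, 74, 4, 5, 87, 89, 90, 88, 86, 57, 51, 203, 207, 206, 206, 205, 194]
800 [3, 3, 3, 3, 4, 4, 4, 4, 4, 4, 4, 61, 64, 65, 64, 204, 207, 208, 208, 208, 208]
850 [None, -910, -908, -914, -911, -2, 4, 3, 4, 4, 5, 63, 64, 65, 64, 205, 207, 208, 208, 208, 208]
```

Run:
```python
from h import *
s=load("scene0");t=load("top0")
crop(t,200,160,400,250,4,"pics/t_rail.png")
for d in(s,t):
  W=pts(d).reshape(-1,3);W=W[np.isfinite(W).all(1)]
  for y in range(-160,120,20):
    b=W[(abs(W[:,1]-y)<10)&(W[:,2]>70)&(W[:,2]<130)&(W[:,0]>350)&(W[:,0]<640)]
    if len(b): print(y,b[:,0].min().round(),np.percentile(b[:,0],3).round(),b[:,0].max().round(),np.median(b[:,2]).round(),len(b))
  print()
```

```text
-160 485.0 488.0 573.0 91.0 232
-140 490.0 493.0 578.0 90.0 234
-120 493.0 498.0 583.0 91.0 227
-100 499.0 503.0 592.0 91.0 229
-80 504.0 508.0 596.0 97.0 260
-60 507.0 511.0 600.0 99.0 218
-40 512.0 515.0 602.0 98.0 185
-20 515.0 521.0 606.0 90.0 187
0 521.0 526.0 610.0 90.0 201
20 526.0 530.0 613.0 90.0 174
40 530.0 533.0 602.0 91.0 105
60 549.0 550.0 579.0 86.0 5

-160 485.0 487.0 575.0 91.0 150
-140 490.0 491.0 578.0 91.0 148
-120 493.0 496.0 582.0 91.0 147
-100 499.0 500.0 591.0 91.0 154
-80 503.0 505.0 595.0 98.0 152
-60 507.0 509.0 600.0 99.0 163
-40 511.0 514.0 603.0 98.0 160
-20 516.0 519.0 605.0 91.0 152
0 522.0 523.0 609.0 91.0 147
20 526.0 528.0 614.0 91.0 139
40 531.0 532.0 601.0 92.0 86
60 549.0 549.0 587.0 91.0 9
```

View pics/t_rail.png

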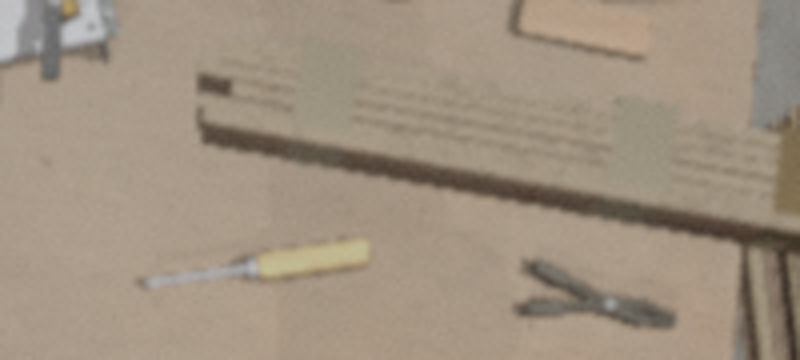

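```bash
cat > plan.py <<'E'
import sys,numpy as np
from scipy.spatial.transform import Rotation as R
from workcell import ctrl
yaw=np.deg2rad(10.3);ex=np.array([np.cos(yaw),np.sin(yaw)]);ey=np.array([-ex[1],ex[0]]);o=np.array([596.4,226.1])
def h2w(hx,hy): return o+hx*ex+hy*ey
def w2h(p): q=np.asarray(p)[:2]-o; return np.array([q@ex,q@ey])
def state():
    s=ctrl.get_obs(); Rm=R.from_rotvec(s["orientation"]); p=s["ee_pos"]
    M=Rm.as_matrix(); psi=np.arctan2(M[1,1],M[0,1])
    print("t %.2f"%s["t"],"pos",p.round(1),"hx,hy",w2h(p).round(1),"psi deg %.2f"%np.rad2deg(psi),"tilt",(M[:2,2]).round(4),"w %.1f"%s["width"],"F",s["ft_force"].round(1),"q",s["qpos"].round(2))
    return s,p,Rm,psi
def Rd(psi): # tool y at psi, z down
    y=np.array([np.cos(psi),np.sin(psi),0]);z=np.array([0,0,-1.]);x=np.cross(y,z); return R.from_matrix(np.stack([x,y,z],1))
if __name__=="__main__":
    s,p,Rm,psi=state()
    a=[float(v) for v in sys.argv[2:]]
    if sys.argv[1:2]==["w"] or sys.argv[1:2]==["h"]:
        xy=np.array(a[:2]) if sys.argv[1]=="w" else h2w(*a[:2])
        tgt=np.array([*xy,a[2]]); tp=np.deg2rad(a[3]) if len(a)>3 else psi
        step=a[4] if len(a)>4 else 40
        T=Rd(tp); d=Rm.inv().apply(tgt-p); rv=(Rm.inv()*T).as_rotvec(); print("total shift(tool now)",d.round(1),"turn",rv.round(3))
        # rows
        n=int(max(np.ceil(np.linalg.norm(d)/step),np.ceil(np.linalg.norm(rv)/0.12))); 
        cr=Rm; 
        for i in range(n):
            dd=cr.inv().apply((tgt-p)/n); print([*[float(v) for v in dd.round(1)],*[float(v) for v in (rv/n).round(3)]]); cr=cr*R.from_rotvec(rv/n)
E
python3 plan.py h -28.5 -95 222 10.3
```

```text
t 0.10 pos [186.2 596.1 222. ] hx,hy [-337.4  437.4] psi deg 72.65 tilt [-0.0004 -0.0013] w 87.4 F [ 0.4  0.9 -0.4] q [ 1.25  0.42  1.63 -0.    1.09 -0.02]
total shift(tool now) [-5.207e+02 -3.282e+02  4.000e-01] turn [-1.000e-03  1.000e-03  1.088e+00]
[-32.5, -20.5, 0.0, -0.0, 0.0, 0.068]
[-33.9, -18.3, 0.0, -0.0, 0.0, 0.068]
[-35.0, -15.9, 0.0, -0.0, 0.0, 0.068]
[-36.0, -13.5, 0.0, -0.0, 0.0, 0.068]
[-36.9, -11.0, 0.0, -0.0, 0.0, 0.068]
[-37.5, -8.5, 0.0, -0.0, 0.0, 0.068]
[-38.0, -5.9, 0.0, -0.0, 0.0, 0.068]
[-38.3, -3.3, 0.0, -0.0, 0.0, 0.068]
[-38.5, -0.7, 0.0, -0.0, 0.0, 0.068]
[-38.4, 1.9, 0.0, -0.0, 0.0, 0.068]
[-38.2, 4.5, 0.0, -0.0, 0.0, 0.068]
[-37.8, 7.1, 0.0, -0.0, 0.0, 0.068]
[-37.2, 9.7, 0.0, -0.0, 0.0, 0.068]
[-36.5, 12.2, 0.0, -0.0, 0.0, 0.068]
[-35.6, 14.6, -0.0, -0.0, 0.0, 0.068]
[-34.5, 17.0, -0.0, -0.0, 0.0, 0.068]
```

>>> move_arm(
  deltas=[
    [-32, -20, 0, 0, 0, 0.07],
    [-34, -18, 0, 0, 0, 0.07],
    [-35, -16, 0, 0, 0, 0.07],
    [-36, -13, 0, 0, 0, 0.07],
    [-37, -11, 0, 0, 0, 0.07],
  ],
  hand=1,
)

```text
t: 0.52
ee_pos: [308.9, 449.9, 219.7]
orientation: [-1.011, -2.973, 0.003]
ft_force: [0.7, 0.3, 0.2]
width: 58.1
```

>>> move_arm(
  deltas=[
    [-37, -8, 0, 0, 0, 0.07],
    [-38, -6, 0, 0, 0, 0.07],
    [-38, -3, 0, 0, 0, 0.07],
    [-38, 0, 0, 0, 0, 0.07],
    [-38, 2, 0, 0, 0, 0.07],
  ],
)

```text
t: 0.93
ee_pos: [433.5, 294.2, 218.5]
orientation: [-1.535, -2.738, 0.007]
ft_force: [0.7, 1.3, 0.3]
width: 24.7
```

```bash
python3 plan.py h -28.5 -95 200 10.3
```

```text
t 0.93 pos [433.5 294.2 218.5] hx,hy [-148.1   96.2] psi deg 31.45 tilt [-0.0039 -0.0026] w 24.7 F [0.7 1.3 0.3] q [ 0.57  0.28  1.85 -0.    1.01  0.02]
total shift(tool now) [-221.4   42.7   18.3] turn [-0.005  0.001  0.369]
[-36.9, 7.1, 3.1, -0.001, 0.0, 0.062]
[-36.4, 9.4, 3.1, -0.001, 0.0, 0.062]
[-35.8, 11.6, 3.1, -0.001, 0.0, 0.062]
[-35.0, 13.8, 3.1, -0.001, 0.0, 0.062]
[-34.1, 15.9, 3.1, -0.001, 0.0, 0.062]
[-33.0, 17.9, 3.1, -0.001, 0.0, 0.062]
```

>>> move_arm(
  deltas=[
    [-37, 7, 1, 0, 0, 0.062],
    [-37, 9, 1, 0, 0, 0.062],
    [-37, 12, 2, 0, 0, 0.062],
    [-36, 14, 2, 0, 0, 0.062],
    [-35, 16, 2, 0, 0, 0.062],
  ],
)

```text
t: 1.35
ee_pos: [564.5, 141.6, 209.6]
orientation: [-1.96, -2.452, 0.009]
ft_force: [-0.0, -0.2, 0.2]
width: 0.5
```

>>> move_arm(
  deltas=[
    [-34, 18, 3, 0, 0, 0.062],
    [0, 0, 0, 0, 0, 0],
  ],
)

```text
t: 1.52
ee_pos: [594.0, 105.8, 205.7]
orientation: [-2.05, -2.381, 0.009]
ft_force: [-0.5, 0.1, -0.5]
width: 0.5
```

```bash
python3 - <<'E'
from h import *
for n in("scene","top"): d=snap(n,"1"); cv2.imwrite(f"pics/{n}1.png",d["frame"][:,:,::-1])
crop(load("scene1"),240,90,350,220,5,"pics/s1c.png")
E
python3 plan.py h -28.5 -91 130 10.3
```

```text
t 1.62 pos [590.7 109.2 205.6] hx,hy [ -26.5 -114. ] psi deg 8.83 tilt [-0.0068 -0.0028] w 0.5 F [-0.2 -0.4 -0. ] q [ 0.16  0.41  1.69 -0.    1.04  0.01]
total shift(tool now) [23.1 -2.  75.6] turn [-0.007  0.002 -0.026]
[11.5, -1.0, 37.8, -0.004, 0.001, -0.013]
[11.5, -1.0, 37.8, -0.004, 0.001, -0.013]
```

View pics/s1c.png

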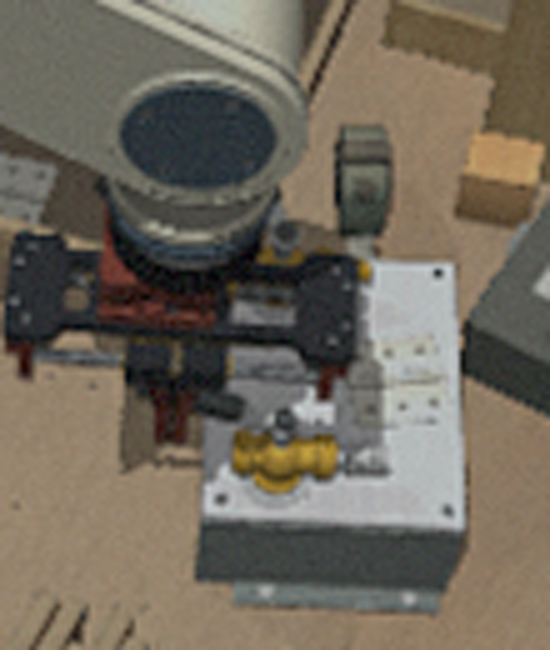

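The hand is right of the supply lever, with the shut fingers at crop (170,430). I'll lower beside the lever and then push along its arc.

>>> move_arm(
  deltas=[
    [8, -1, 38, 0, 0, -0.02],
    [8, 0, 38, 0, 0, 0],
    [0, 0, 0, 0, 0, 0],
  ],
)

```text
t: 1.87
ee_pos: [586.2, 127.5, 130.1]
orientation: [-2.014, -2.409, 0.004]
ft_force: [-2.2, 0.4, -0.4]
width: 0.5
```

```bash
python3 plan.py h -25 -75 130 10.3; python3 -c "
import numpy as np
for a in (1.3,1.1,.9,.7,.5,.3,.1,0,-.05):
  d=np.array([-np.sin(a),np.cos(a)]);n=np.array([-np.cos(a),-np.sin(a)])
  print(a,(np.array([45,-70])+68*d+(17.5+4*np.cos(a))*n).round(1))"
```

```text
t 1.87 pos [586.2 127.5 130.1] hx,hy [-27.7 -95.2] psi deg 10.20 tilt [-0.0026 -0.0012] w 0.5 F [-2.2  0.4 -0.4] q [ 0.19  0.51  1.75 -0.    0.89  0.02]
total shift(tool now) [20.2  2.7  0.1] turn [-0.003  0.001 -0.002]
[20.2, 2.7, 0.1, -0.003, 0.001, -0.002]
1.3 [-25.5 -69.7]
1.1 [-24.4 -56.4]
0.9 [-20.7 -43.4]
0.7 [-14.5 -31.2]
0.5 [ -6.  -20.4]
0.3 [  4.5 -11.3]
0.1 [16.8 -4.5]
0 [23.5 -2. ]
-0.05 [26.9 -1. ]
```

>>> move_arm(
  deltas=[
    [15, 1, 0, 0, 0, 0],
    [12, 1, 0, 0, 0, 0],
    [12, 2, 0, 0, 0, 0],
    [12, 4, 0, 0, 0, 0],
    [11, 5, 0, 0, 0, 0],
  ],
)

```text
t: 2.28
ee_pos: [583.2, 194.0, 133.0]
orientation: [-2.004, -2.418, 0.016]
ft_force: [-0.6, -3.6, -1.0]
width: 0.7
```

```bash
python3 plan.py
```

```text
t 2.28 pos [583.2 194.  133. ] hx,hy [-18.7 -29.2] psi deg 10.70 tilt [-0.0072 -0.0073] w 0.7 F [-0.6 -3.6 -1. ] q [ 0.3   0.52  1.71 -0.01  0.92  0.12]
```

>>> move_arm(
  deltas=[
    [7, 7, 1, 0, 0, 0],
    [6, 9, 1, 0, 0, 0],
    [5, 10, 1, 0, 0, 0],
    [3, 9, 1, 0, 0, 0],
    [1, 4, 0, 0, 0, 0],
  ],
)

```text
t: 2.7
ee_pos: [617.5, 228.1, 133.6]
orientation: [1.995, 2.426, -0.019]
ft_force: [-1.9, -3.1, -1.7]
width: 0.6
```

```bash
python3 plan.py
```

```text
t 2.70 pos [617.5 228.1 133.6] hx,hy [21.1 -1.8] psi deg 11.13 tilt [-0.0074 -0.0097] w 0.6 F [-1.9 -3.1 -1.7] q [ 0.34  0.58  1.6  -0.01  0.97  0.15]
```

>>> move_arm(
  deltas=[
    [0, 4, 2, 0, 0, 0],
    [0, 3, 1, 0, 0, 0],
  ],
)

```text
t: 2.87
ee_pos: [624.0, 230.5, 131.2]
orientation: [-1.994, -2.425, 0.021]
ft_force: [-18.4, -4.4, 15.2]
width: 0.3
```

```bash
python3 plan.py
```

```text
t 2.87 pos [624.  230.5 131.2] hx,hy [27.9 -0.6] psi deg 11.15 tilt [-0.0104 -0.0091] w 0.3 F [-18.4  -4.4  15.2] q [ 0.34  0.59  1.58 -0.01  0.98  0.15]
```

>>> move_arm(
  deltas=[
    [0, -8, 0, 0, 0, 0],
    [0, -20, 0, 0, 0, 0],
    [0, -10, -30, 0, 0, 0],
    [0, -20, -40, 0, 0, 0],
    [0, -40, 0, 0, 0, 0],
  ],
)

```text
t: 3.28
ee_pos: [533.3, 214.0, 201.7]
orientation: [-1.998, -2.423, 0.009]
ft_force: [1.2, 2.0, 1.6]
width: 0.7
```

>>> move_arm(
  deltas=[
    [0, -40, 0, 0, 0, 0],
    [0, -40, 0, 0, 0, 0],
    [0, -40, 0, 0, 0, 0],
  ],
)

```text
t: 3.53
ee_pos: [414.6, 191.6, 204.8]
orientation: [1.999, 2.419, 0.009]
ft_force: [-0.7, 1.2, 0.6]
width: 0.3
```

```bash
python3 - <<'E'
from h import *
for n in("scene","top"): d=snap(n,"2"); cv2.imwrite(f"pics/{n}2.png",d["frame"][:,:,::-1])
crop(load("scene2"),240,90,350,220,5,"pics/s2c.png")
crop(load("top2"),130,115,250,205,6,"pics/t2c.png")
E
python3 meas.py 2; python3 plan.py
```

```text
scene plate ((700.633544921875, 243.36721801757812), (108.49108123779297, 201.04873657226562), 8.168399810791016) [[632.7000122070312, 335.20001220703125], [661.2000122070312, 136.1999969482422], [768.5999755859375, 151.60000610351562], [740.0, 350.6000061035156]]
scene hook [198 223  12  30 182] ((421.38995361328125, -45.295169830322266), (19.9644775390625, 96.04120635986328), 7.12200403213501) mean z 35.74456780361447
scene grip [289 122   7  10  42] ((607.6273193359375, 335.2578430175781), (16.266584396362305, 35.4959716796875), 32.52384948730469)
scene grip [291 145   9  23  93] ((640.0564575195312, 226.25775146484375), (19.184261322021484, 82.55229949951172), 19.996967315673828)
scene grip [295 172   4   4  14] ((652.6177368164062, 163.75811767578125), (8.753583908081055, 10.808714866638184), 10.579344749450684)
scene grip [288 183  17   3  19] ((658.0256958007812, 126.7643051147461), (45.879276275634766, 6.17863655090332), 7.288534164428711)
scene brass [287 139  27  10 170] [299.21764706 143.48235294]
scene brass [287 176  20  11 153] [296.20261438 180.89542484]
top plate ((674.9715576171875, 241.590576171875), (160.6045379638672, 199.49771118164062), 10.38208293914795) [[578.0, 325.20001220703125], [614.0, 129.0], [771.9000244140625, 157.89999389648438], [736.0, 354.20001220703125]]
top hook [139 208   2   2   3] ((495.8016052246094, 437.5320129394531), (3.559474468231201, 3.492467164993286), 1.2748526334762573) mean z 34.6897027217633
t 3.63 pos [409.4 189.9 203.6] hx,hy [-190.5   -2.2] psi deg 10.91 tilt [-0.0004 -0.0007] w 0.4 F [ 0.3  0.2 -0.9] q [ 0.41  0.19  2.02 -0.    0.93  0.22]
```

View pics/s2c.png

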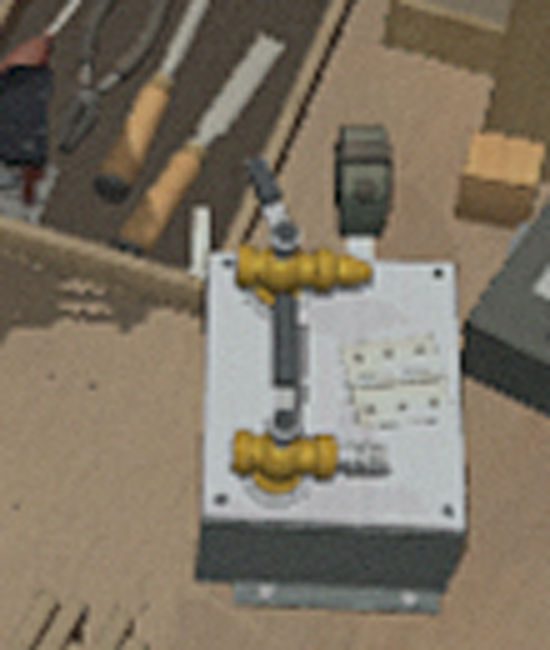

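View pics/t2c.png

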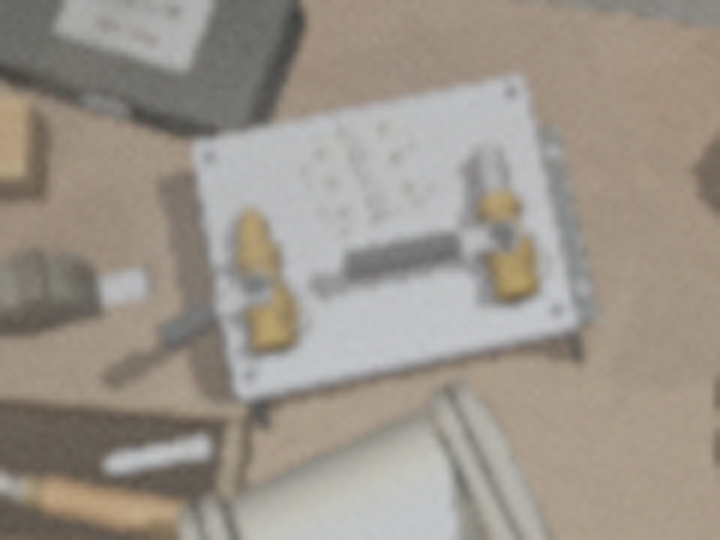

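```bash
python3 - <<'E'
from h import *; from plan import w2h
for n,pv,tp in(("scene2",(240+285/5,90+419/5),(240+287/5,90+285/5)),("top2",(130+503/6,115+236/6),(130+346/6,115+264/6))):
    d=load(n); a=w2h(ray(d,*pv,150));b=w2h(ray(d,*tp,150)); q=b-a; print(n,a,b,np.hypot(*q),np.arctan2(-q[0],q[1]))
for n in("scene2","top2"):
    d=load(n);W=pts(d);hsv=cv2.cvtColor(d["frame"],cv2.COLOR_RGB2HSV);P=W[(hsv[...,2]<95)&(W[...,2]>130)&(W[...,2]<165)]
    H=np.array([w2h(p) for p in P]);H=H[(abs(H[:,0]-45)<25)&(H[:,1]>-60)&(H[:,1]<30)];k=np.polyfit(H[:,1],H[:,0],1);print(n,len(H),k,H[:,1].min(),H[:,1].max())
E
python3 plan.py h 57 125 205 10.3
```

```text
scene2 [ 45.61440796 -72.44417395] [46.57068452 25.04446858] 97.4933325256094 -0.009808792749755614
top2 [ 39.34141618 -69.51111668] [42.19385958 18.06653861] 87.62409565216022 -0.032558937242556936
scene2 87 [-2.89518189e-02  4.46545945e+01] -59.00923923810072 20.008466167521515
t 3.63 pos [409.4 189.9 203.6] hx,hy [-190.5   -2.2] psi deg 10.91 tilt [-0.0004 -0.0007] w 0.4 F [ 0.3  0.2 -0.9] q [ 0.41  0.19  2.02 -0.    0.93  0.22]
total shift(tool now) [124.5 248.8  -1.6] turn [-0.     0.001  0.011]
[17.8, 35.5, -0.2, -0.0, 0.0, 0.002]
[17.8, 35.5, -0.2, -0.0, 0.0, 0.002]
[17.9, 35.5, -0.2, -0.0, 0.0, 0.002]
[18.0, 35.5, -0.2, -0.0, 0.0, 0.002]
[18.0, 35.4, -0.2, -0.0, 0.0, 0.002]
[18.1, 35.4, -0.2, -0.0, 0.0, 0.002]
[18.1, 35.4, -0.2, -0.0, 0.0, 0.002]Traceback (most recent call last):
  File "<stdin>", line 6, in <module>
    raise TypeError("expected non-empty vector for x")
TypeError: expected non-empty vector for x
```

Supply lever is shut: it lies square across in both views and went hard on its stop at 18 N. Next the bleed lever, pushed from behind.

>>> move_arm(
  deltas=[
    [18, 36, 0, 0, 0, 0],
    [18, 36, 0, 0, 0, 0],
    [18, 36, 0, 0, 0, 0],
    [18, 36, 0, 0, 0, 0],
    [18, 36, 0, 0, 0, 0],
  ],
)

```text
t: 4.05
ee_pos: [569.0, 313.0, 205.8]
orientation: [2.003, 2.42, 0.007]
ft_force: [0.9, -0.2, -0.2]
width: 0.3
```

>>> move_arm(
  deltas=[
    [20, 36, 0, 0, 0, 0],
    [20, 30, 0, 0, 0, 0],
    [0, 0, 0, 0, 0, 0],
  ],
)

```text
t: 4.3
ee_pos: [634.9, 370.7, 206.2]
orientation: [2.002, 2.417, 0.024]
ft_force: [-1.8, -1.1, -0.4]
width: 0.0
```

```bash
python3 plan.py h 60.6 126.5 131 10.3; python3 -c "
import numpy as np
for a in (.37,.5,.7,.9,1.1,1.3,1.5,1.57,1.62):
  d=np.array([-np.sin(a),np.cos(a)]);n=np.array([-np.cos(a),-np.sin(a)])
  print(a,(np.array([45,70])+46*d-(17.5)*n).round(1))"
```

```text
t 4.30 pos [634.9 370.7 206.2] hx,hy [ 63.7 135.4] psi deg 10.74 tilt [0.0125 0.0099] w 0.0 F [-1.8 -1.1 -0.4] q [0.51 0.59 1.38 0.   1.15 0.32]
total shift(tool now) [-9.4 -4.2 75.1] turn [ 0.014 -0.007  0.008]
[-4.7, -2.1, 37.5, 0.007, -0.004, 0.004]
[-4.6, -1.8, 37.6, 0.007, -0.004, 0.004]
0.37 [ 44.7 119.2]
0.5 [ 38.3 118.8]
0.7 [ 28.8 116.5]
0.9 [ 19.8 112.3]
1.1 [ 11.9 106.5]
1.3 [ 5.4 99.2]
1.5 [ 0.4 90.7]
1.57 [-1.  87.5]
1.62 [-1.8 85.2]
```

>>> move_arm(
  deltas=[
    [-4, 0, 38, 0.01, -0.005, 0.004],
    [-4, 0, 38, 0, 0, 0],
    [0, 0, 0, 0, 0, 0],
  ],
)

```text
t: 4.55
ee_pos: [643.1, 367.4, 130.1]
orientation: [2.005, 2.413, 0.025]
ft_force: [-0.4, -0.5, -0.9]
width: 0.3
```

```bash
python3 plan.py h 44.7 119.2 131 10.3
```

```text
t 4.55 pos [643.1 367.4 130.1] hx,hy [ 71.2 130.7] psi deg 10.55 tilt [0.0131 0.0096] w 0.3 F [-0.4 -0.5 -0.9] q [0.5  0.68 1.41 0.   1.03 0.32]
total shift(tool now) [-11.4 -26.5  -1.3] turn [ 0.015 -0.007  0.004]
[-11.4, -26.5, -1.3, 0.015, -0.007, 0.004]
```

>>> move_arm(
  deltas=[
    [-10, -12, 0, 0, 0, 0],
    [-2, -12, 0, 0, 0, 0],
    [-1, -9, 0, 0, 0, 0],
    [-2, -9, 0, 0, 0, 0],
    [-4, -9, 0, 0, 0, 0],
  ],
)

```text
t: 4.97
ee_pos: [602.6, 341.4, 132.9]
orientation: [2.003, 2.407, 0.049]
ft_force: [6.2, 3.2, -4.0]
width: 0.3
```

```bash
python3 plan.py
```

```text
t 4.97 pos [602.6 341.4 132.9] hx,hy [ 26.8 112.4] psi deg 10.45 tilt [0.0271 0.0178] w 0.3 F [ 6.2  3.2 -4. ] q [0.5  0.61 1.55 0.   0.95 0.31]
```

>>> move_arm(
  deltas=[
    [-3, -8, 2, 0.02, -0.01, 0],
    [-5, -8, 1, 0, 0, 0],
    [-6, -7, 1, 0, 0, 0],
    [-7, -5, 1, 0, 0, 0],
    [-7, -3, 0, 0, 0, 0],
  ],
)

```text
t: 5.38
ee_pos: [584.1, 314.7, 138.3]
orientation: [2.003, 2.405, 0.057]
ft_force: [5.6, 29.9, -14.2]
width: 0.3
```

```bash
python3 plan.py
```

```text
t 5.38 pos [584.1 314.7 138.3] hx,hy [ 3.7 89.4] psi deg 10.41 tilt [0.0315 0.0212] w 0.3 F [  5.6  29.9 -14.2] q [0.47 0.56 1.62 0.01 0.92 0.29]
```

>>> move_arm(
  deltas=[
    [8, 0, 0, 0, 0, 0],
    [20, 0, 0, 0.03, -0.02, 0],
    [20, 0, -30, 0, 0, 0],
    [10, -20, -40, 0, 0, 0],
    [0, -40, 0, 0, 0, 0],
  ],
)

```text
t: 5.8
ee_pos: [517.9, 360.1, 211.5]
orientation: [2.014, 2.402, -0.004]
ft_force: [-0.1, 1.7, 1.5]
width: 0.7
```

>>> move_arm(
  deltas=[
    [-20, -40, 0, 0, 0, 0],
    [-20, -40, 0, 0, 0, 0],
    [-20, -40, 0, 0, 0, 0],
  ],
  hand=-1,
)

```text
t: 6.05
ee_pos: [412.2, 284.4, 215.0]
orientation: [2.009, 2.404, 0.004]
ft_force: [-0.2, 0.1, 0.3]
width: 17.1
```

```bash
python3 - <<'E'
from h import *
for n in("scene","top"): d=snap(n,"3"); cv2.imwrite(f"pics/{n}3.png",d["frame"][:,:,::-1])
crop(load("scene3"),240,90,350,220,5,"pics/s3c.png")
crop(load("top3"),130,115,250,205,6,"pics/t3c.png")
E
python3 plan.py
```

```text
t 6.15 pos [407.3 280.8 213.6] hx,hy [-176.2   87.7] psi deg 10.21 tilt [ 0.0018 -0.008 ] w 25.2 F [ 0.2 -0.5  0.5] q [ 0.58  0.25  1.92 -0.01  0.98  0.41]
```

View pics/s3c.png

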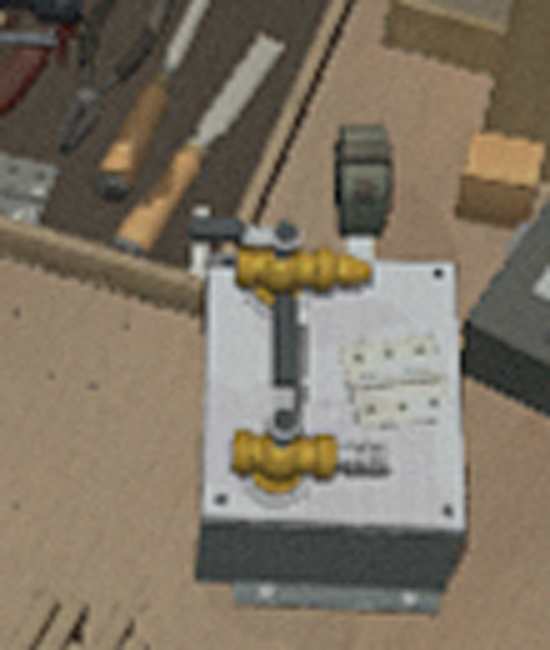

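View pics/t3c.png

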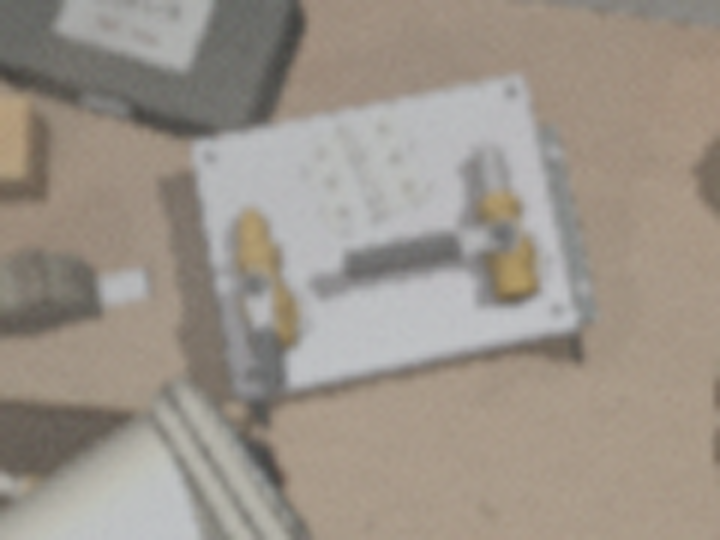

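Run:
```python
from h import *; from plan import w2h
for n,L in(("scene3",[((287,232),(192,228)),((285,419),(286,288))]),("top3",[((258,285),(240,395)),((503,236),(346,264))])):
    d=load(n); ox,oy,k=(240,90,5) if n[0]=="s" else (130,115,6)
    for pv,tp in L:
        a=w2h(ray(d,ox+pv[0]/k,oy+pv[1]/k,150));b=w2h(ray(d,ox+tp[0]/k,oy+tp[1]/k,150)); q=b-a; print(n,a.round(1),b.round(1),np.hypot(*q).round(1),np.arctan2(-q[0],q[1]).round(3))
d=load("scene3");hsv=cv2.cvtColor(d["frame"],cv2.COLOR_RGB2HSV)
ys,xs=np.mgrid[:384,:512]
# bleed grip mask in scene
m=(hsv[...,2]<95)&(xs>=277)&(xs<=289)&(ys>=131)&(ys<=140)
q=np.argwhere(m)[:,::-1];H=np.array([w2h(ray(d,u,v,147)) for u,v in q]);vx,vy,_,_=cv2.fitLine(H.astype(np.float32),cv2.DIST_L2,0,.01,.01).ravel();print(len(q),"grip axis dir",vx,vy,"mean",H.mean(0))
```

```text
scene3 [46.5 65.7] [-11.8  65.5] 58.3 1.574
scene3 [ 45.6 -72.4] [46.  22.7] 95.2 -0.004
top3 [40.8 67.5] [-18.5  87.9] 62.7 1.238
top3 [ 39.3 -69.5] [42.2 18.1] 87.6 -0.033
84 grip axis dir 0.99853015 0.054199517 mean [ 0.99147886 69.95007462]
```

Both views show the levers as wanted; the top-view tip of the bleed lever is confused by its shadow. In the scene view the bleed reads 1.57 and the supply about 0.

Now the hook. A 100 mm high timber stack stands just behind it, so I'll come down 24 mm nearer the robot and let the far finger sweep the handle in.

```bash
python3 plan.py w 398 -48.5 150 6.3
```

```text
t 6.15 pos [407.3 280.8 213.6] hx,hy [-176.2   87.7] psi deg 10.21 tilt [ 0.0018 -0.008 ] w 25.2 F [ 0.2 -0.5  0.5] q [ 0.58  0.25  1.92 -0.01  0.98  0.41]
total shift(tool now) [-321.9  -67.6   66.3] turn [0.001 0.008 0.068]
[-35.8, -7.5, 7.4, 0.0, 0.001, 0.008]
[-35.8, -7.2, 7.3, 0.0, 0.001, 0.008]
[-35.9, -7.0, 7.3, 0.0, 0.001, 0.008]
[-36.0, -6.7, 7.3, 0.0, 0.001, 0.008]
[-36.0, -6.4, 7.2, 0.0, 0.001, 0.008]
[-36.1, -6.1, 7.2, 0.0, 0.001, 0.008]
[-36.1, -5.9, 7.2, 0.0, 0.001, 0.008]
[-36.2, -5.6, 7.1, 0.0, 0.001, 0.008]
[-36.2, -5.3, 7.1, 0.0, 0.001, 0.008]
```

>>> move_arm(
  deltas=[
    [-36, -7, 4, 0, 0, 0.01],
    [-36, -7, 5, 0, 0, 0.01],
    [-36, -7, 6, 0, 0, 0.01],
    [-36, -7, 7, 0, 0, 0.01],
    [-36, -7, 8, 0, 0, 0.01],
  ],
)

```text
t: 6.57
ee_pos: [404.1, 96.9, 190.0]
orientation: [2.057, 2.359, 0.007]
ft_force: [1.1, -0.6, -0.3]
width: 58.3
```

>>> move_arm(
  deltas=[
    [-36, -6, 8, 0, 0, 0.01],
    [-36, -6, 8, 0, 0, 0.01],
    [-36, -5, 8, 0, 0, 0],
    [-20, -3, 5, 0, 0, 0],
    [0, 0, 0, 0, 0, 0],
  ],
)

```text
t: 6.98
ee_pos: [401.6, -44.5, 163.4]
orientation: [2.084, 2.329, 0.008]
ft_force: [-0.2, 0.8, -0.7]
width: 87.8
```

```bash
python3 plan.py w 398 -48.5 70 6.3
```

```text
t 6.98 pos [401.6 -44.5 163.4] hx,hy [-240.1 -231.4] psi deg 6.36 tilt [ 0.0155 -0.0069] w 87.8 F [-0.2  0.8 -0.7] q [-0.14  0.19  2.15 -0.01  0.79 -0.24]
total shift(tool now) [-2.8 -5.4 93.4] turn [0.015 0.009 0.001]
[-0.9, -1.8, 31.1, 0.005, 0.003, 0.0]
[-1.0, -1.6, 31.1, 0.005, 0.003, 0.0]
[-1.1, -1.5, 31.1, 0.005, 0.003, 0.0]
```

>>> move_arm(
  deltas=[
    [-1, -2, 25, 0.01, 0.005, 0],
    [-1, -2, 30, 0.005, 0.004, 0],
    [-1, -1, 30, 0, 0, 0],
    [0, 0, 5, 0, 0, 0],
  ],
)

```text
t: 7.32
ee_pos: [404.0, -50.9, 75.4]
orientation: [2.097, 2.328, 0.009]
ft_force: [-1.3, 0.7, -0.1]
width: 87.9
```

```bash
python3 - <<'E'
from h import *
d=snap("scene","4"); crop(d,160,150,280,270,5,"pics/s4c.png")
E
python3 plan.py w 398 -48.5 5 6.3
```

```text
t 7.37 pos [404.6 -50.8  76.1] hx,hy [-238.2 -238.2] psi deg 5.99 tilt [ 0.0108 -0.0014] w 87.8 F [-0.3  0.2  0.4] q [-0.15  0.38  2.19  0.    0.56 -0.26]
total shift(tool now) [ 3.2 -7.1 71. ] turn [ 0.011  0.003 -0.005]
[1.6, -3.5, 35.5, 0.005, 0.001, -0.003]
[1.6, -3.4, 35.5, 0.005, 0.001, -0.003]
```

View pics/s4c.png

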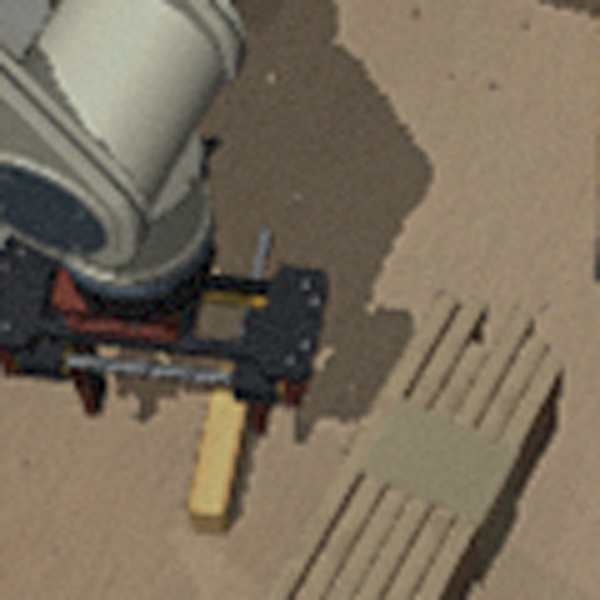

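The handle (crop 190–245) lies between the open fingers at crop x 90 and 262, close to the far one as planned. The hand stays clear of the timber.

>>> move_arm(
  deltas=[
    [2, -7, 10, 0.01, 0.003, -0.005],
    [0, -2, 25, 0, 0, 0],
    [0, 0, 25, 0, 0, 0],
  ],
)

```text
t: 7.62
ee_pos: [401.0, -49.3, 19.9]
orientation: [2.088, 2.336, 0.01]
ft_force: [0.3, -0.6, 0.2]
width: 88.0
```

```bash
python3 plan.py w 400 -48 5 6.3
```

```text
t 7.62 pos [401.  -49.3  19.9] hx,hy [-241.5 -236. ] psi deg 6.41 tilt [ 0.0105 -0.001 ] w 88.0 F [ 0.3 -0.6  0.2] q [-0.15  0.51  2.21  0.    0.41 -0.27]
total shift(tool now) [ 1.4 -1.  14.9] turn [0.01  0.002 0.002]
[1.4, -1.0, 14.9, 0.01, 0.002, 0.002]
```

>>> move_arm(
  deltas=[
    [0, -1, 8, 0.01, 0, 0],
    [0, 0, 5, 0, 0, 0],
  ],
)

```text
t: 7.78
ee_pos: [399.6, -48.6, 5.8]
orientation: [-2.092, -2.343, 0.005]
ft_force: [0.6, 0.6, 1.0]
width: 87.8
```

>>> move_arm(
  deltas=[
    [0, 0, 0, 0, 0, 0],
    [0, 0, 0, 0, 0, 0],
    [0, 0, 0, 0, 0, 0],
    [0, 0, 0, 0, 0, 0],
    [0, 0, 0, 0, 0, 0],
  ],
  hand=1,
)

```text
t: 8.2
ee_pos: [402.2, -48.3, 9.1]
orientation: [2.088, 2.343, -0.001]
ft_force: [0.5, -0.2, 0.6]
width: 58.3
```

>>> move_arm(
  deltas=[
    [0, 0, 0, 0, 0, 0],
    [0, 0, 0, 0, 0, 0],
    [0, 0, 0, 0, 0, 0],
    [0, 0, 0, 0, 0, 0],
    [0, 0, 0, 0, 0, 0],
  ],
)

```text
t: 8.62
ee_pos: [404.2, -48.6, 10.9]
orientation: [2.086, 2.339, 0.003]
ft_force: [0.4, -0.2, -0.1]
width: 24.6
```

```bash
python3 plan.py
```

```text
t 8.62 pos [404.2 -48.6  10.9] hx,hy [-238.2 -235.9] psi deg 6.55 tilt [ 0.0069 -0.0033] w 24.6 F [ 0.4 -0.2 -0.1] q [-0.15  0.53  2.21 -0.01  0.39 -0.26]
```

>>> move_arm(
  deltas=[
    [0, 0, 0, 0, 0, 0],
    [0, 0, -5, 0, 0, 0],
    [0, 0, -15, 0, 0, 0],
    [0, 0, -25, 0, 0, 0],
    [0, 0, -20, 0, 0, 0],
  ],
)

```text
t: 9.03
ee_pos: [398.8, -47.8, 74.5]
orientation: [-2.088, -2.342, 0.009]
ft_force: [-0.1, 0.5, -1.1]
width: 23.5
```

```bash
python3 - <<'E'
from h import *
d=snap("scene","5"); crop(d,160,150,280,270,5,"pics/s5c.png")
E
python3 plan.py w 400 175 75 6.5
```

```text
t 9.08 pos [400.3 -48.   77.1] hx,hy [-241.9 -234.6] psi deg 6.55 tilt [-0.0025 -0.002 ] w 23.8 F [0.9 0.3 0.6] q [-0.15  0.38  2.19 -0.    0.57 -0.26]
total shift(tool now) [221.6  25.1   1.6] turn [-0.003  0.002  0.001]
[36.9, 4.2, 0.3, -0.0, 0.0, 0.0]
[36.9, 4.2, 0.3, -0.0, 0.0, 0.0]
[36.9, 4.2, 0.3, -0.0, 0.0, 0.0]
[36.9, 4.2, 0.3, -0.0, 0.0, 0.0]
[36.9, 4.2, 0.3, -0.0, 0.0, 0.0]
[36.9, 4.2, 0.3, -0.0, 0.0, 0.0]
```

View pics/s5c.png

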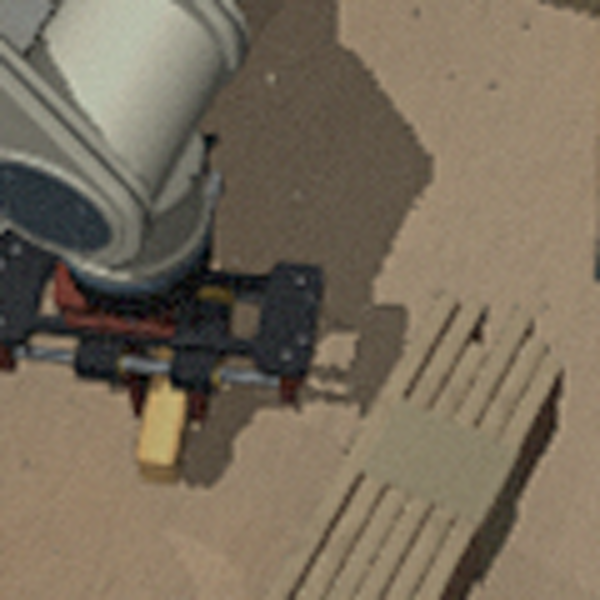

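The hook is held and lifted: the handle is between the fingers at crop (160,440) and the rod tip shows at (215,185). I'll carry it left, clear of the timber, then turn it.

>>> move_arm(
  deltas=[
    [30, 4, 0, 0, 0, 0],
    [36, 4, 0, 0, 0, 0],
    [36, 4, 0, 0, 0, 0],
    [36, 4, 0, 0, 0, 0],
    [36, 4, 0, 0, 0, 0],
  ],
)

```text
t: 9.5
ee_pos: [401.9, 127.3, 78.9]
orientation: [2.104, 2.328, -0.001]
ft_force: [1.0, -0.6, -1.2]
width: 24.0
```

```bash
python3 plan.py h -190 0 75 -79.7
```

```text
t 9.50 pos [401.9 127.3  78.9] hx,hy [-209.   -62.4] psi deg 5.78 tilt [ 0.0025 -0.0032] w 24.0 F [ 1.  -0.6 -1.2] q [ 0.28  0.39  2.16 -0.01  0.59  0.19]
total shift(tool now) [63.8 14.   3.7] turn [4.000e-03 1.000e-03 1.492e+00]
[4.9, 1.1, 0.3, 0.0, 0.0, 0.115]
[5.0, 0.5, 0.3, 0.0, 0.0, 0.115]
[5.0, -0.1, 0.3, 0.0, 0.0, 0.115]
[5.0, -0.6, 0.3, 0.0, 0.0, 0.115]
[4.9, -1.2, 0.3, 0.0, 0.0, 0.115]
[4.7, -1.8, 0.3, 0.0, 0.0, 0.115]
[4.5, -2.3, 0.3, 0.0, 0.0, 0.115]
[4.2, -2.8, 0.3, 0.0, 0.0, 0.115]
[3.8, -3.2, 0.3, 0.0, 0.0, 0.115]
[3.4, -3.7, 0.3, 0.0, 0.0, 0.115]
[3.0, -4.0, 0.3, 0.0, 0.0, 0.115]
[2.5, -4.3, 0.3, 0.0, 0.0, 0.115]
[2.0, -4.6, 0.3, 0.0, 0.0, 0.115]
```

>>> move_arm(
  deltas=[
    [36, 2, 0, 0, 0, 0.05],
    [30, 0, 0, 0, 0, 0.11],
    [0, 0, 0, 0, 0, 0.12],
    [0, 0, 0, 0, 0, 0.12],
    [0, 0, 0, 0, 0, 0.12],
  ],
)

```text
t: 9.92
ee_pos: [396.2, 203.6, 77.6]
orientation: [2.64, 1.696, 0.0]
ft_force: [0.2, 0.0, -1.4]
width: 23.9
```

>>> move_arm(
  deltas=[
    [0, 0, 0, 0, 0, 0.12],
    [0, 0, 0, 0, 0, 0.12],
    [0, 0, 0, 0, 0, 0.12],
    [0, 0, 0, 0, 0, 0.12],
    [0, 0, 0, 0, 0, 0.12],
  ],
)

```text
t: 10.33
ee_pos: [392.7, 203.3, 75.6]
orientation: [3.033, 0.801, -0.008]
ft_force: [0.5, 0.3, -1.8]
width: 24.0
```

```bash
python3 plan.py h -190 0 75 -79.7
```

```text
t 10.33 pos [392.7 203.3  75.6] hx,hy [-204.5   14. ] psi deg -60.43 tilt [-0.0037 -0.0057] w 24.0 F [ 0.5  0.3 -1.8] q [ 0.45  0.42  2.11 -0.01  0.62  1.51]
total shift(tool now) [ 9.1 18.   0.6] turn [0.004 0.005 0.336]
[3.0, 6.0, 0.2, 0.001, 0.002, 0.112]
[3.7, 5.6, 0.2, 0.001, 0.002, 0.112]
[4.3, 5.2, 0.2, 0.001, 0.002, 0.112]
```

>>> move_arm(
  deltas=[
    [3, 6, 0, 0, 0, 0.12],
    [4, 6, 0, 0, 0, 0.12],
    [4, 3, 0, 0, 0, 0.11],
    [0, 0, 0, 0, 0, 0],
  ],
)

```text
t: 10.67
ee_pos: [406.5, 192.3, 74.1]
orientation: [3.126, 0.229, -0.014]
ft_force: [-1.1, 0.1, -1.3]
width: 23.7
```

```bash
python3 - <<'E'
from h import *
for n in("scene","top"): d=snap(n,"6")
crop(load("scene6"),190,100,310,220,5,"pics/s6c.png");crop(load("top6"),150,120,290,230,5,"pics/t6c.png")
E
python3 plan.py h -190 0 75 -79.7
```

```text
t 10.77 pos [405.7 192.3  74. ] hx,hy [-193.7    0.9] psi deg -81.20 tilt [-0.0092 -0.0083] w 23.7 F [ 0.7  0.7 -1.9] q [ 0.42  0.43  2.09 -0.01  0.63  1.84]
total shift(tool now) [ 3.7  0.8 -1. ] turn [ 0.007  0.01  -0.026]
[3.7, 0.8, -1.0, 0.007, 0.01, -0.026]
```

View pics/s6c.png

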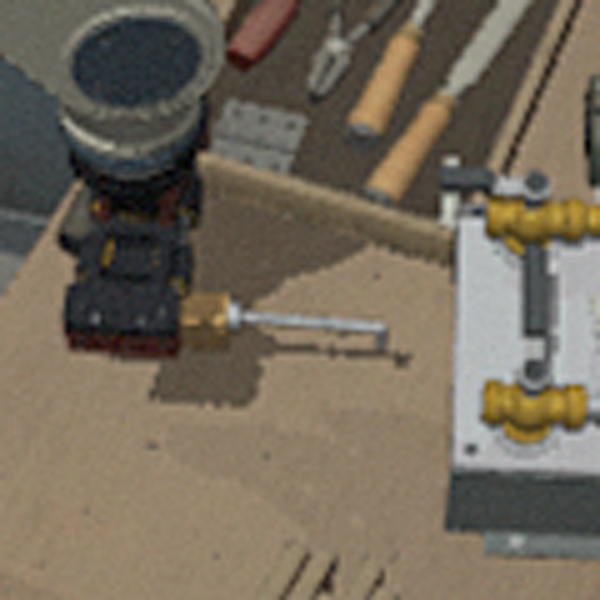

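View pics/t6c.png

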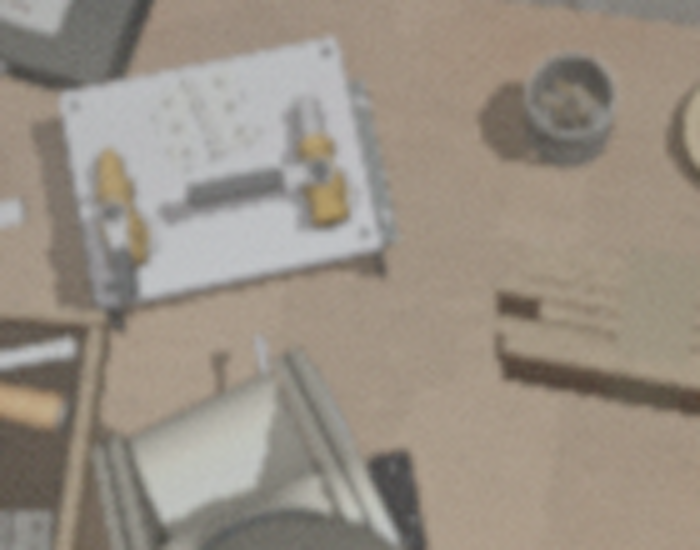

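Run:
```python
from h import *; from plan import w2h
s=load("scene6");t=load("top6")
print(w2h(ray(s,190+385/5,100+328/5,91)),w2h(ray(s,190+235/5,100+316/5,91)),w2h(ray(t,150+262/5,120+338/5,91)))
p=np.array([405.7,192.3]);psi=np.deg2rad(-81.2+90);u=np.array([np.cos(psi),np.sin(psi)]);print("pred tip",w2h(p+147.5*u))
```

```text
[-42.41626451  -7.3144275 ] [-135.93309613   -3.45211381] [-48.75161904  -7.03413878]
pred tip [-46.22093617  -3.01883173]
```

The hook now points at the filter: bend at scene crop (385,328), so hx≈-45, hy≈-7, about as predicted. Next I lower to entry height and advance under the ledge.

>>> move_arm(
  deltas=[
    [0, -3, 15, 0.007, 0.01, -0.026],
    [0, 0, 15, 0, 0, 0],
    [0, 0, 5, 0, 0, 0],
    [0, 0, 0, 0, 0, 0],
  ],
)

```text
t: 11.1
ee_pos: [404.0, 195.5, 38.2]
orientation: [-3.126, -0.305, 0.0]
ft_force: [0.0, -0.7, -1.0]
width: 23.6
```

```bash
python3 plan.py h -96 2 36 -79.7
```

```text
t 11.10 pos [404.  195.5  38.2] hx,hy [-194.8    4.3] psi deg -78.87 tilt [-0.0001  0.0007] w 23.6 F [ 0.  -0.7 -1. ] q [0.42 0.5  2.11 0.   0.53 1.8 ]
total shift(tool now) [98.7  3.8  2.2] turn [-0.001 -0.     0.015]
[32.9, 1.3, 0.7, -0.0, -0.0, 0.005]
[32.9, 1.1, 0.7, -0.0, -0.0, 0.005]
[32.9, 0.9, 0.7, -0.0, -0.0, 0.005]
```

>>> move_arm(
  deltas=[
    [20, 1, 1, 0, 0, 0.005],
    [22, 1, 1, 0, 0, 0.005],
    [20, 1, 0, 0, 0, 0],
    [12, 0, 0, 0, 0, 0],
    [10, 0, 0, 0, 0, 0],
  ],
)

```text
t: 11.52
ee_pos: [484.9, 208.0, 36.4]
orientation: [3.125, 0.305, -0.012]
ft_force: [0.0, -0.9, -1.3]
width: 24.0
```

```bash
python3 plan.py h -96 2 36 -79.7
```

```text
t 11.52 pos [484.9 208.   36.4] hx,hy [-112.9    2.2] psi deg -78.86 tilt [-0.0076 -0.0026] w 24.0 F [ 0.  -0.9 -1.3] q [0.38 0.58 1.94 0.   0.64 1.76]
total shift(tool now) [16.9  0.4  0.3] turn [0.001 0.008 0.015]
[16.9, 0.4, 0.3, 0.001, 0.008, 0.015]
```

>>> move_arm(
  deltas=[
    [9, 0, 0, 0, 0.008, 0.01],
    [7, 0, 0, 0, 0, 0],
    [0, 0, 0, 0, 0, 0],
  ],
)

```text
t: 11.77
ee_pos: [504.0, 212.1, 37.8]
orientation: [3.128, 0.292, 0.006]
ft_force: [-0.2, 0.8, -2.0]
width: 23.7
```

```bash
python3 - <<'E'
from h import *
d=snap("scene","7"); crop(d,190,100,310,220,5,"pics/s7c.png")
E
python3 plan.py h -96 2 12 -79.7
```

```text
t 11.82 pos [503.  211.9  37.6] hx,hy [-94.5   2.7] psi deg -79.32 tilt [ 0.0026 -0.0003] w 23.5 F [-1.  -0.4 -1.4] q [ 0.38  0.59  1.9  -0.    0.65  1.76]
total shift(tool now) [-1.6  0.7 25.6] turn [ 0.001 -0.003  0.007]
[-1.6, 0.7, 25.6, 0.001, -0.003, 0.007]
```

View pics/s7c.png

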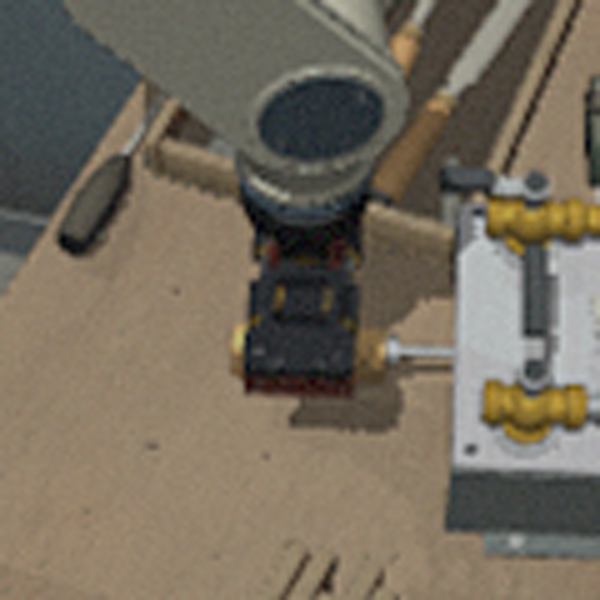

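The rod is under the ledge at crop (430,350) with no contact force. I'll lower it into the eye.

>>> move_arm(
  deltas=[
    [-1, 0, 8, 0, 0, 0.005],
    [0, 0, 8, 0, 0, 0],
    [0, 0, 4, 0, 0, 0],
  ],
)

```text
t: 12.07
ee_pos: [500.5, 211.4, 17.0]
orientation: [3.128, 0.285, 0.004]
ft_force: [-0.8, 0.2, -2.0]
width: 23.8
```

```bash
python3 plan.py h -96 2 15 -79.7
```

```text
t 12.07 pos [500.5 211.4  17. ] hx,hy [-97.    2.7] psi deg -79.59 tilt [ 0.0024 -0.0003] w 23.8 F [-0.8  0.2 -2. ] q [ 0.38  0.63  1.91 -0.    0.61  1.77]
total shift(tool now) [0.9 0.7 2. ] turn [ 0.001 -0.002  0.002]
[0.9, 0.7, 2.0, 0.001, -0.002, 0.002]
```

>>> move_arm(
  deltas=[
    [0, 0, 3, 0, 0, 0],
    [-6, 0, 1, 0, 0, 0],
    [-6, 0, 0, 0, 0, 0],
    [-6, 0, 0, 0, 0, 0],
    [-6, 0, 0, 0, 0, 0],
  ],
)

```text
t: 12.48
ee_pos: [476.4, 207.3, 11.2]
orientation: [-3.129, -0.286, -0.008]
ft_force: [0.4, -0.9, -2.6]
width: 24.0
```

```bash
python3 plan.py h -162 2 14 -79.7 10
```

```text
t 12.48 pos [476.4 207.3  11.2] hx,hy [-121.4    2.9] psi deg -79.57 tilt [0.0048 0.0005] w 24.0 F [ 0.4 -0.9 -2.6] q [ 0.39  0.61  1.96 -0.    0.56  1.78]
total shift(tool now) [-40.6   0.8  -3. ] turn [ 0.    -0.005  0.002]
[-8.1, 0.2, -0.6, 0.0, -0.001, 0.0]
[-8.1, 0.2, -0.6, 0.0, -0.001, 0.0]
[-8.1, 0.2, -0.6, 0.0, -0.001, 0.0]
[-8.1, 0.2, -0.6, 0.0, -0.001, 0.0]
[-8.1, 0.2, -0.6, 0.0, -0.001, 0.0]
```

>>> move_arm(
  deltas=[
    [-6, 0, -2, 0, 0, 0],
    [-6, 0, -1, 0, 0, 0],
    [-6, 0, 0, 0, 0, 0],
  ],
)

```text
t: 12.73
ee_pos: [455.5, 203.2, 14.4]
orientation: [3.128, 0.286, 0.005]
ft_force: [1.5, -0.4, -2.9]
width: 23.7
```

```bash
python3 plan.py
python3 - <<'E'
from h import *
for n in("scene","top"): d=snap(n,"8")
crop(load("scene8"),190,100,310,220,5,"pics/s8c.png");crop(load("top8"),150,120,290,230,5,"pics/t8c.png")
E
python3 plan.py
```

```text
t 12.73 pos [455.5 203.2  14.4] hx,hy [-142.8    2.7] psi deg -79.57 tilt [ 0.0031 -0.0002] w 23.7 F [ 1.5 -0.4 -2.9] q [ 0.4   0.59  2.01 -0.    0.54  1.79]
t 12.83 pos [454.4 202.9  14.2] hx,hy [-143.9    2.5] psi deg -79.55 tilt [ 0.0011 -0.001 ] w 23.6 F [ 0.2  0.2 -0.7] q [ 0.4   0.59  2.01 -0.    0.54  1.79]
```

View pics/s8c.png

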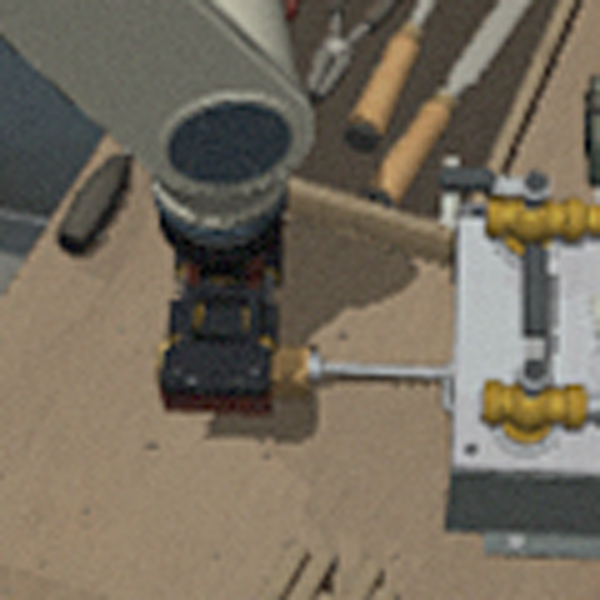

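View pics/t8c.png

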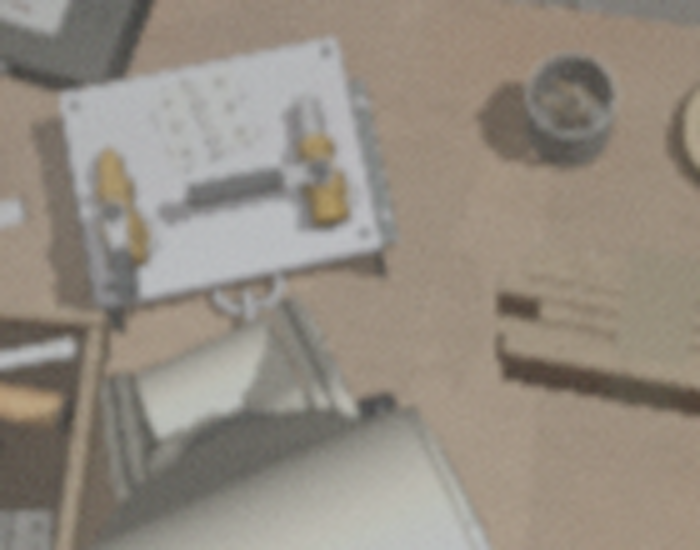

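The top view shows the bow coming out at crop (248,295) with the rod in it, so the eye is caught. I keep drawing to the stop.

>>> move_arm(
  deltas=[
    [-6, 0, 0, 0, 0, 0],
    [-6, 0, 0, 0, 0, 0],
    [-5, 0, 0, 0, 0, 0],
  ],
)

```text
t: 13.08
ee_pos: [437.9, 200.1, 14.5]
orientation: [3.128, 0.286, 0.006]
ft_force: [1.0, 0.7, -2.2]
width: 23.8
```

```bash
python3 plan.py
```

```text
t 13.08 pos [437.9 200.1  14.5] hx,hy [-160.6    2.7] psi deg -79.56 tilt [0.0035 0.    ] w 23.8 F [ 1.   0.7 -2.2] q [ 0.4   0.58  2.05 -0.    0.51  1.8 ]
```

>>> move_arm(
  deltas=[
    [-4, 0, 0, 0, 0, 0],
    [-3, 0, 0, 0, 0, 0],
  ],
)

```text
t: 13.25
ee_pos: [429.7, 198.5, 14.4]
orientation: [3.128, 0.286, 0.005]
ft_force: [1.7, 0.8, -1.8]
width: 24.0
```

>>> move_arm(
  deltas=[
    [-2, 0, 0, 0, 0, 0],
    [-2, 0, 0, 0, 0, 0],
  ],
)

```text
t: 13.42
ee_pos: [429.0, 199.1, 15.1]
orientation: [-3.127, -0.286, -0.017]
ft_force: [8.0, 0.1, -4.7]
width: 24.0
```

>>> move_arm(
  deltas=[
    [-3, 0, 0, 0, 0, 0],
    [-2, 0, 0, 0, 0, 0],
  ],
)

```text
t: 13.58
ee_pos: [428.9, 199.8, 15.9]
orientation: [-3.124, -0.283, -0.032]
ft_force: [6.7, -0.1, -3.7]
width: 23.6
```

```bash
python3 plan.py
python3 - <<'E'
from h import *
for n in("scene","top"): d=snap(n,"9")
crop(load("scene9"),190,100,310,220,5,"pics/s9c.png");crop(load("top9"),150,120,290,230,5,"pics/t9c.png")
E
python3 plan.py
```

```text
t 13.58 pos [428.9 199.8  15.9] hx,hy [-169.5    4.1] psi deg -79.63 tilt [0.0202 0.0066] w 23.6 F [ 6.7 -0.1 -3.7] q [ 0.41  0.56  2.08 -0.    0.48  1.81]
t 13.68 pos [428.8 199.7  15.9] hx,hy [-169.6    4. ] psi deg -79.63 tilt [0.02   0.0066] w 24.1 F [ 7.2 -0.5 -4.2] q [ 0.41  0.56  2.08 -0.    0.48  1.81]
```

View pics/t9c.png

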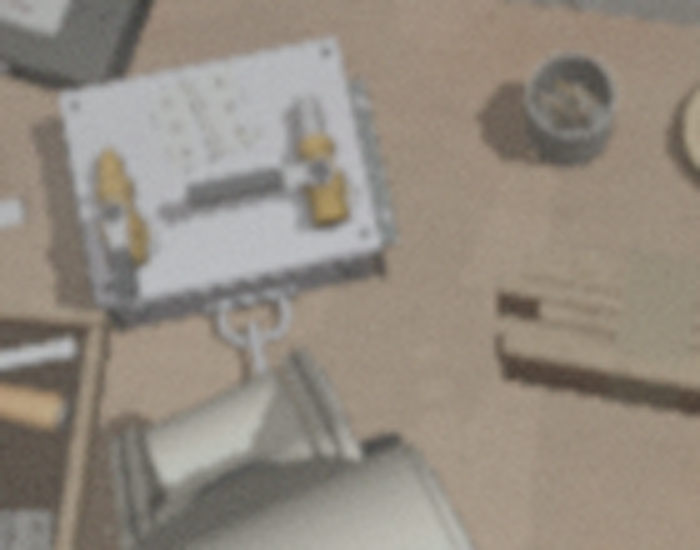

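View pics/s9c.png

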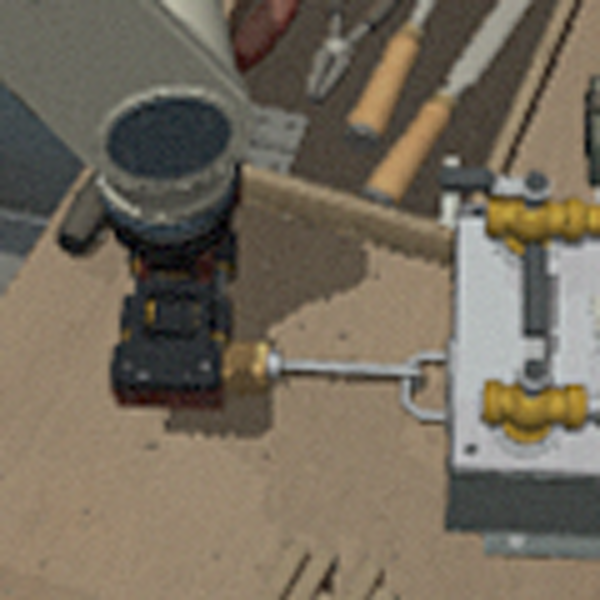

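It is at the stop: 7–8 N with no more travel, and the tool stopped at hx -169.6 against -169 predicted. Now I ease off, lift the tip out of the eye and withdraw.

>>> move_arm(
  deltas=[
    [6, 0, 0, 0, 0, 0],
    [0, 0, -4, 0, 0, 0],
  ],
)

```text
t: 13.85
ee_pos: [434.6, 200.6, 19.8]
orientation: [-3.124, -0.283, -0.03]
ft_force: [0.2, -0.2, -1.6]
width: 23.9
```

```bash
python3 plan.py h -163 2 45 -79.7
```

```text
t 13.85 pos [434.6 200.6  19.8] hx,hy [-163.8    3.8] psi deg -79.65 tilt [0.0189 0.0061] w 23.9 F [ 0.2 -0.2 -1.6] q [ 0.41  0.56  2.06 -0.    0.5   1.8 ]
total shift(tool now) [  1.3   1.8 -25.1] turn [-0.003 -0.02   0.001]
[1.3, 1.8, -25.1, -0.003, -0.02, 0.001]
```

>>> move_arm(
  deltas=[
    [0, 0, -8, 0, 0, 0],
    [0, 0, -10, 0, 0, 0],
    [0, 0, -10, 0, 0, 0],
    [0, 0, -12, 0, 0, 0],
    [0, 0, -8, 0, 0, 0],
  ],
)

```text
t: 14.27
ee_pos: [430.5, 199.2, 71.2]
orientation: [-3.126, -0.284, -0.02]
ft_force: [0.5, 0.6, -1.5]
width: 23.7
```

```bash
python3 - <<'E'
from h import *
for n in("scene","top"): d=snap(n,"10")
crop(load("scene10"),190,100,310,220,5,"pics/s10c.png")
E
python3 plan.py h -205 10 78 -79.7
```

```text
t 14.37 pos [431.4 199.5  71.4] hx,hy [-167.1    3.4] psi deg -79.64 tilt [0.0149 0.0045] w 24.0 F [ 0.6  0.  -2.1] q [ 0.41  0.45  2.06 -0.    0.62  1.8 ]
total shift(tool now) [-37.8  -6.7  -7.1] turn [-0.002 -0.016  0.001]
[-37.8, -6.7, -7.1, -0.002, -0.016, 0.001]
```

View pics/s10c.png

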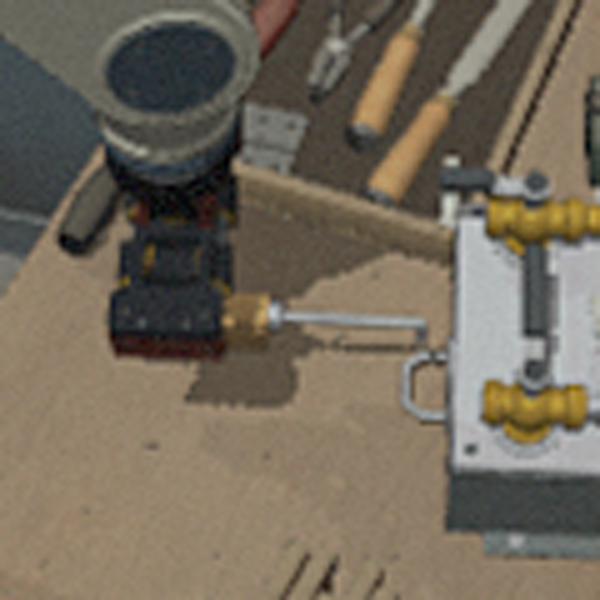

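The hook is free and the bow stays out at crop (425,385). I'll back off, turn it again and lay it down near where it was.

>>> move_arm(
  deltas=[
    [-20, -3, -3, 0, -0.016, 0],
    [-20, -3, -3, 0, 0, 0],
    [-3, 0, 0, 0, 0, -0.12],
    [0, 0, 0, 0, 0, -0.12],
    [0, 0, 0, 0, 0, -0.12],
  ],
)

```text
t: 14.78
ee_pos: [385.7, 197.4, 78.2]
orientation: [-3.022, -0.853, -0.001]
ft_force: [0.1, 0.4, -1.1]
width: 23.6
```

>>> move_arm(
  deltas=[
    [0, 0, 0, 0, 0, -0.12],
    [0, 0, 0, 0, 0, -0.12],
    [0, 0, 0, 0, 0, -0.12],
    [0, 0, 0, 0, 0, -0.12],
    [0, 0, 0, 0, 0, -0.12],
  ],
)

```text
t: 15.2
ee_pos: [383.7, 196.8, 77.6]
orientation: [-2.613, -1.74, 0.001]
ft_force: [0.1, 0.4, -1.5]
width: 24.1
```

```bash
python3 plan.py w 400 190 75 6.5
```

```text
t 15.20 pos [383.7 196.8  77.6] hx,hy [-214.5    9.2] psi deg -22.67 tilt [-0.0018  0.0013] w 24.1 F [ 0.1  0.4 -1.5] q [0.44 0.4  2.14 0.   0.6  0.84]
total shift(tool now) [ 0.  17.7  2.5] turn [-0.002 -0.001 -0.509]
[0.0, 3.5, 0.5, -0.0, -0.0, -0.102]
[-0.4, 3.5, 0.5, -0.0, -0.0, -0.102]
[-0.7, 3.5, 0.5, -0.0, -0.0, -0.102]
[-1.1, 3.4, 0.5, -0.0, -0.0, -0.102]
[-1.4, 3.2, 0.5, -0.0, -0.0, -0.102]
```

>>> move_arm(
  deltas=[
    [0, 4, 0, 0, 0, -0.11],
    [0, 4, 0, 0, 0, -0.11],
    [0, 4, 0, 0, 0, -0.11],
    [0, 3, 0, 0, 0, -0.11],
    [-10, 2, 0, 0, 0, -0.06],
  ],
)

```text
t: 15.62
ee_pos: [399.6, 183.6, 76.8]
orientation: [-2.064, -2.364, 0.003]
ft_force: [-0.3, -0.5, -1.5]
width: 23.8
```

```bash
python3 plan.py w 405 -20 60 6.5 36
```

```text
t 15.62 pos [399.6 183.6  76.8] hx,hy [-201.2   -6.7] psi deg 7.77 tilt [-0.0037  0.0006] w 23.8 F [-0.3 -0.5 -1.5] q [0.4  0.41 2.12 0.   0.61 0.26]
total shift(tool now) [-202.4  -22.1   16.6] turn [-0.004 -0.001  0.022]
[-33.7, -3.7, 2.8, -0.001, -0.0, 0.004]
[-33.8, -3.6, 2.8, -0.001, -0.0, 0.004]
[-33.8, -3.4, 2.8, -0.001, -0.0, 0.004]
[-33.8, -3.3, 2.8, -0.001, -0.0, 0.004]
[-33.8, -3.2, 2.8, -0.001, -0.0, 0.004]
[-33.8, -3.1, 2.8, -0.001, -0.0, 0.004]
```

>>> move_arm(
  deltas=[
    [-30, -4, 2, 0, 0, 0],
    [-36, -4, 3, 0, 0, 0],
    [-36, -4, 3, 0, 0, 0],
    [-36, -4, 3, 0, 0, 0],
    [-36, -4, 3, 0, 0, 0],
  ],
)

```text
t: 16.03
ee_pos: [406.2, 7.3, 62.3]
orientation: [-2.047, -2.382, -0.004]
ft_force: [0.5, 0.4, -1.7]
width: 23.6
```

>>> move_arm(
  deltas=[
    [-20, -2, 4, 0, 0, 0],
    [0, 0, 4, 0, 0, 0],
    [0, 0, 0, 0, 0, 0],
  ],
)

```text
t: 16.28
ee_pos: [406.4, -19.0, 53.4]
orientation: [-2.056, -2.375, -0.003]
ft_force: [-0.2, 0.9, -1.3]
width: 23.8
```

```bash
python3 plan.py w 405 -20 12 6.5 10
```

```text
t 16.28 pos [406.4 -19.   53.4] hx,hy [-230.7 -207.2] psi deg 8.23 tilt [0.0006 0.002 ] w 23.8 F [-0.2  0.9 -1.3] q [-0.08  0.43  2.2   0.    0.51 -0.22]
total shift(tool now) [-0.9 -1.6 41.4] turn [ 0.001 -0.002  0.03 ]
[-0.2, -0.3, 8.3, 0.0, -0.0, 0.006]
[-0.2, -0.3, 8.3, 0.0, -0.0, 0.006]
[-0.2, -0.3, 8.3, 0.0, -0.0, 0.006]
[-0.2, -0.3, 8.3, 0.0, -0.0, 0.006]
[-0.2, -0.3, 8.3, 0.0, -0.0, 0.006]
```

>>> move_arm(
  deltas=[
    [0, 0, 12, 0, 0, 0],
    [0, 0, 12, 0, 0, 0],
    [0, 0, 8, 0, 0, 0],
    [0, 0, 4, 0, 0, 0],
  ],
)

```text
t: 16.62
ee_pos: [407.1, -16.9, 16.9]
orientation: [2.055, 2.375, 0.005]
ft_force: [1.0, 0.1, -2.2]
width: 24.1
```

```bash
python3 plan.py
```

```text
t 16.62 pos [407.1 -16.9  16.9] hx,hy [-229.7 -205.2] psi deg 8.26 tilt [0.0027 0.0021] w 24.1 F [ 1.   0.1 -2.2] q [-0.07  0.52  2.2   0.01  0.42 -0.22]
```

>>> move_arm(
  deltas=[
    [0, 0, 3, 0, 0, 0],
    [0, 0, 2, 0, 0, 0],
    [0, 0, 2, 0, 0, 0],
  ],
)

```text
t: 16.87
ee_pos: [407.1, -15.4, 10.1]
orientation: [2.051, 2.38, 0.004]
ft_force: [-8.6, -5.7, 48.9]
width: 23.9
```

```bash
python3 plan.py
```

```text
t 16.87 pos [407.1 -15.4  10.1] hx,hy [-229.4 -203.8] psi deg 8.48 tilt [0.0017 0.0018] w 23.9 F [-8.6 -5.7 48.9] q [-0.07  0.54  2.2   0.    0.4  -0.22]
```

Contact at 49 N wrist load, harder than I wanted but below the limit. I ease up and release.

>>> move_arm(
  deltas=[
    [0, 0, -1, 0, 0, 0],
  ],
)

```text
t: 16.95
ee_pos: [407.4, -15.2, 11.6]
orientation: [2.05, 2.38, 0.004]
ft_force: [-0.0, -0.3, -2.4]
width: 23.8
```

```bash
python3 plan.py
```

```text
t 16.95 pos [407.4 -15.2  11.6] hx,hy [-229.1 -203.6] psi deg 8.52 tilt [0.0022 0.0017] w 23.8 F [-0.  -0.3 -2.4] q [-0.07  0.53  2.2   0.    0.4  -0.22]
```

>>> move_arm(
  deltas=[
    [0, 0, 0.5, 0, 0, 0],
    [0, 0, 0, 0, 0, 0],
    [0, 0, 0, 0, 0, 0],
    [0, 0, 0, 0, 0, 0],
    [0, 0, 0, 0, 0, 0],
  ],
  hand=-1,
)

```text
t: 17.37
ee_pos: [408.7, -14.4, 12.2]
orientation: [2.047, 2.379, 0.007]
ft_force: [-0.0, 0.1, -0.6]
width: 54.0
```

>>> move_arm(
  deltas=[
    [0, 0, 0, 0, 0, 0],
    [0, 0, -3, 0, 0, 0],
    [0, 0, -25, 0, 0, 0],
    [0, 0, -40, 0, 0, 0],
    [0, 0, -40, 0, 0, 0],
  ],
)

```text
t: 17.78
ee_pos: [402.7, -14.3, 117.0]
orientation: [-2.042, -2.373, 0.009]
ft_force: [0.6, 0.9, 0.1]
width: 86.5
```

>>> move_arm(
  deltas=[
    [-10, -20, -30, 0, 0, 0],
    [-40, -20, -20, 0, 0, 0],
    [-40, -10, 0, 0, 0, 0],
    [-40, 0, 0, 0, 0, 0],
    [-40, 0, 0, 0, 0, 0],
  ],
)

```text
t: 18.2
ee_pos: [383.2, -184.5, 175.4]
orientation: [2.034, 2.391, 0.003]
ft_force: [1.3, 1.0, -0.1]
width: 88.1
```

>>> move_arm(
  deltas=[
    [-40, 0, 0, 0, 0, 0],
    [-40, 0, 0, 0, 0, 0],
    [-40, 0, 0, 0, 0, 0],
    [0, 0, 0, 0, 0, 0],
    [0, 0, 0, 0, 0, 0],
  ],
)

```text
t: 18.62
ee_pos: [402.1, -316.5, 178.1]
orientation: [2.038, 2.378, 0.002]
ft_force: [0.3, 0.2, -1.0]
width: 87.8
```

```bash
python3 plan.py
python3 - <<'E'
from h import *
for n in("scene","top"): d=snap(n,"11"); cv2.imwrite(f"pics/{n}11.png",d["frame"][:,:,::-1])
crop(load("scene11"),180,90,340,240,5,"pics/s11c.png");crop(load("top11"),130,110,290,240,5,"pics/t11c.png")
E
python3 meas.py 11
```

```text
t 18.62 pos [ 402.1 -316.5  178.1] hx,hy [-288.2 -499.1] psi deg 8.82 tilt [ 0.0084 -0.0051] w 87.8 F [ 0.3  0.2 -1. ] q [-0.69  0.32  1.92  0.    0.9  -0.85]
scene plate ((675.3532104492188, 239.28024291992188), (159.39102172851562, 199.2802276611328), 10.260931968688965) [[579.2000122070312, 323.1000061035156], [614.7000122070312, 127.0], [771.5, 155.39999389648438], [736.0, 351.5]]
scene hook [197 220   8  23 110] ((408.82696533203125, -27.08205795288086), (18.22101402282715, 72.883544921875), 9.584585189819336) mean z 35.57715019934426
scene grip [278 133  13   7  55] ((590.2449951171875, 290.53228759765625), (38.43501663208008, 19.793193817138672), 5.516625881195068)
scene grip [295 149   5  19  86] ((643.898193359375, 219.15357971191406), (11.950774192810059, 65.86515808105469), 10.578800201416016)
scene grip [295 172   4   4  13] ((652.6254272460938, 163.6842498779297), (8.741572380065918, 10.660669326782227), 10.579344749450684)
scene brass [287 139  27  10 169] [299.20710059 143.50887574]
scene brass [287 176  20  11 151] [296.13907285 180.84768212]
top plate ((673.3756713867188, 241.35003662109375), (163.79348754882812, 199.540771484375), 10.306323051452637) [[575.0, 324.8999938964844], [610.7000122070312, 128.5], [771.7999877929688, 157.8000030517578], [736.0999755859375, 354.20001220703125]]
top hook [266 229  14   4  15] ((399.9715270996094, -24.570884704589844), (4.998030662536621, 45.69668197631836), 6.5136237144470215) mean z 31.97656290599275
```

View pics/s11c.png

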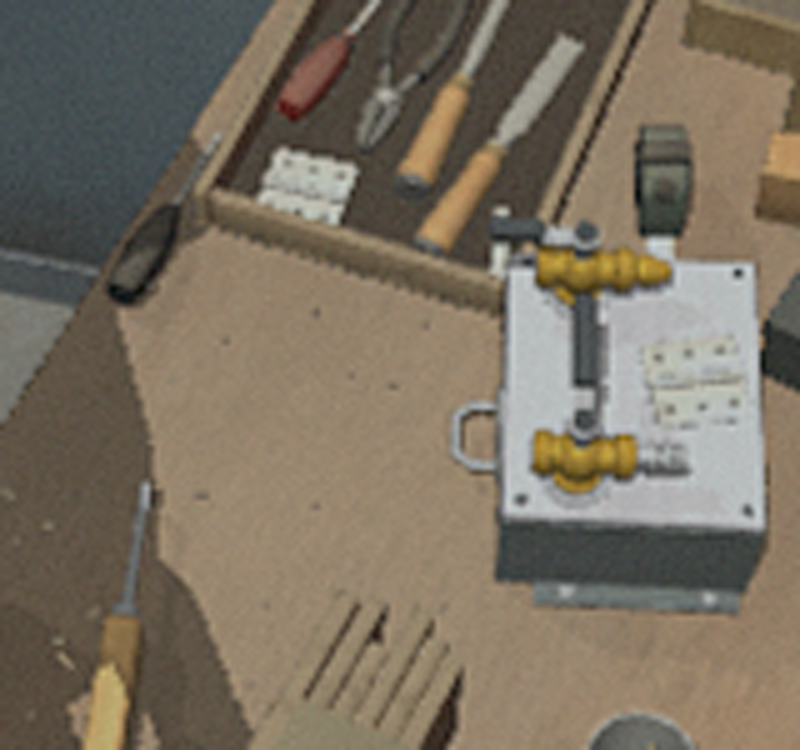

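View pics/t11c.png

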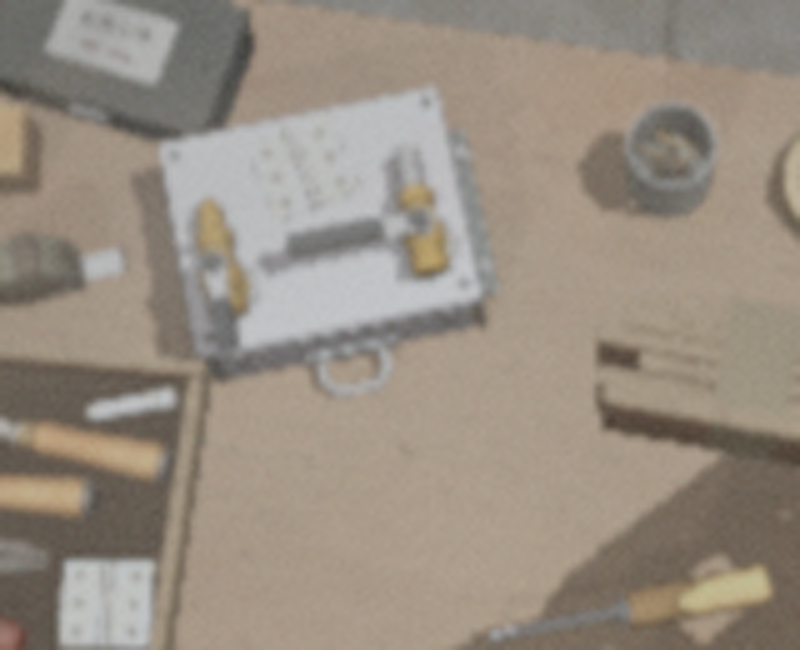

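Run:
```python
from h import *; from plan import w2h,h2w
s=load("scene11");t=load("top11")
print("bow outer front scene",w2h(ray(s,180+452/5,90+437/5,18)),"top",w2h(ray(t,130+355/5,110+395/5,18)),"expect -31")
for n,d,box in(("s",s,(270,125,310,150)),("t",t,(160,145,190,185))):
    x0,y0,x1,y1=box;k=16;im=cv2.resize(d["frame"][y0:y1,x0:x1,::-1],None,fx=k,fy=k,interpolation=cv2.INTER_CUBIC)
    # expected lever centreline at top face z=150 for a=1.571 (green) and 1.471 (red)
    for a,c in((1.571,(0,255,0)),(1.45,(0,0,255))):
        P=[proj(d,[*h2w(45-r*np.sin(a),70+r*np.cos(a)),150]) for r in(0,60)]
        q=[tuple(int(v) for v in ((p-[x0,y0]+.5)*k)) for p in P]; cv2.line(im,*q,c,1)
    cv2.imwrite(f"pics/b_{n}.png",im)
```

```text
bow outer front scene [-29.33992913  -2.4382597 ] top [-34.42036844   3.58102261] expect -31
```

View pics/b_s.png

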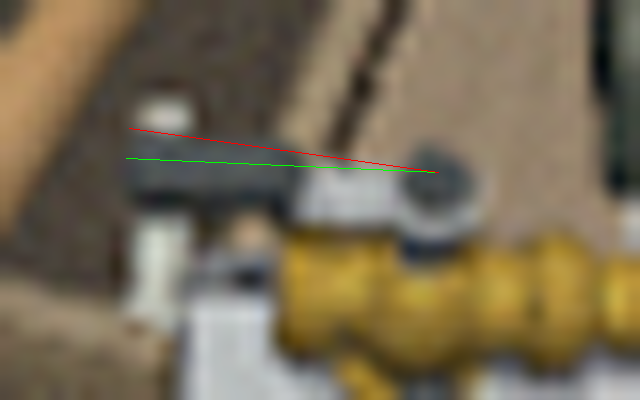

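View pics/b_t.png

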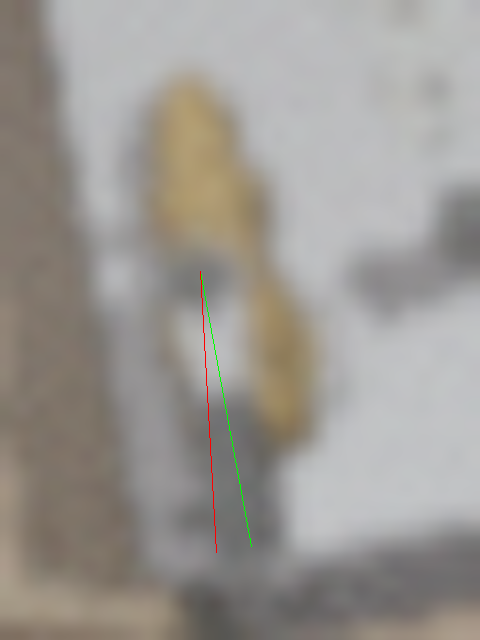

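Green (fully open) runs along the bleed lever's middle in both zooms. The bow's front edge is at hx -29 and -34 in the two views (-31 expected at the stop), and the hook lies flat, clear of the filter. I'm handing it in.

```bash
python3 -c "
from workcell import ctrl
print(ctrl.close_job())"
```

```text
the job is handed in; nothing more can be done
None
```

The job was done in the order asked and handed in at about 19 s of the 72 s allowed; no verdict is reported.

1. **Supply valve:** I pushed it shut until it met its stop at about 18 N. The final picture has the lever square across its pipe, within about 0.03 rad.
2. **Bleed valve:** I pushed it open until it met its stop at about 30 N. In both final views the lever lies on the fully open line; an earlier top-view reading of 1.24 rad disagreed, which I put down to the lever's shadow.
3. **Carriage:** The hook caught the eye and drew the carriage until it would move no further, at 7–8 N. The tool stopped within 1 mm of where I expected. The front of the eye measures 29 mm and 34 mm ahead of the housing in the two views, against 31 mm expected at the stop.
4. **Hook:** It lies flat on the bench near its first place, roughly 170 mm clear of the filter, and the arm is well away from everything. Setting it down pressed it onto the bench at 49 N on the wrist for one reading, more than I meant but under the 120 N wrist limit.
5. **Other things on the bench:** I did not touch any of them. I did not measure their positions again at the end.

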